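# Roll the cordless grinder bay-up and take out its battery cassette

### The arm

A 6-joint arm with a two-finger parallel gripper is mounted at the origin on a cart in front of the work surface, level with it; the furniture and walls round the work are solid. World frame = base frame: x ahead of the robot, y to its left, z up, the work surface at z = 0. Lengths are in m, angles in rad, forces in N, time in s.
With the tool pointing down it reaches from about 0.375 to 0.925 m from the base axis. Payload 5.7 kg.
Tool frame: the origin (TCP) lies on the centre line of the jaws, within the pads' length; the fingertips stand 22 mm ahead of it and the grasp point (between the pads) lies 3 mm ahead of it; z points along the fingers, x is the direction in which the jaws open and shut, and the axes are right-handed (so a half turn about z gives the same grasp; the last joint's range is limited). The gripper opens to 88 mm and grips with 3 to 60 N. Pads are 20 mm wide; open, the fingers measure 115 mm over their backs; the gripper's body (75 mm by 178 mm) begins 61 mm behind the grasp point.
Start: joints at [-1.436, 0.359, 1.51, -0, 1.272, -0.115], TCP at [0.148, -0.581, 0.215] pointing down, gripper open.
Joint ranges: [-2.97, 2.97], [-1.01, 2.36], [0.21, 2.38], [-0.96, 4.11], [0.2, 2.71], [-2.98, 2.98]. Speed limits (rad/s): [2.39, 2.39, 3.14, 3.14, 3.14, 3.14].

### API

Orientations are given as a unit quaternion [x, y, z, w].
In Python, from cell import arm gives the robot as it stands.
- The arm moves only by the shell command python3 -m inch 'ROWS'. ROWS is JSON, one flat list of numbers, 7 for each row, row after row: the closure in counts, from 0 (fully open) to 255 (shut), then the shift along the tool's x, y, z in mm, then the turn, a rotation vector about the tool's x, y, z in degrees. A call has 1 to 12 rows; each row is the pose to reach, as a shift and turn from the pose measured when the call began, along the tool's axes at that moment; what a row does not reach only later rows make up. A row lasts 1/8 s, in which the tool goes at most 62.5 mm and 10.7 degrees, less where a joint would pass 70% of its speed; a pose out of reach is approached as far as the arm can. A call with a gripper value outside its range is refused whole. The fingers move at their own pace and stop on an object; the grip force is fixed at half the most. Time passes only in rows, so rows that repeat a pose let the fingers close. It gives the time, the measured TCP pose, the force and the opening at its end, in the units of the state.
- arm.observe(): the state, without advancing time (a new reading comes with each control period).
- arm.camera(name): name is "scene" or "top"; returns a dict with "pixels" (420x560x3 uint8, red, green, blue), "vfov" (degrees; the focal length in pixels is half the picture's height over the tangent of half this angle, whatever the lens; pixels are square), "cx", "cy" (the principal point, pixels), "distortion" ([k1, k2, p1, p2, k3] as OpenCV has them; the pictures are not rectified), "rvec" (rotation vector, rad) and "tvec" (3), from world to camera coordinates, as OpenCV has them. Camera axes: x right, y down, z forward; pixel columns grow to the right and rows downward; lengths in m; the calibration is good to about 2 mm. A picture is of the moment at which its call begins. There is no depth.
- arm.job_done(): hands the job in, once; it reports no verdict.
The state is a dict: "time": time; "q": joint angles; "joint_velocities": joint speeds; "joint_torque": joint torques, N m; "position": TCP position; "orientation": TCP orientation; "contact_force": force on the tool from outside, world axes, zero at the start; "moment": the same for the moment, N m; "grip_width": finger opening in m.
Only numpy, scipy, OpenCV 4.12 (cv2) and the standard library are available. Lean on these libraries where they do the work, as an engineer would, in place of code of your own. Each camera call takes 0.05 s, during which the arm holds its last target.

### The job

The cordless coffee grinder lies on its side with its battery facing the robot. Without picking the grinder up, roll it a quarter turn away along the worktop until the battery faces straight up and the grinder rests there, then squeeze the battery's two side catches together and draw the battery straight up out of its bay. Leave the grinder lying bay-up on the worktop, disturb nothing else, and finish holding the battery by its squeezed catches, still and level, about 10 cm above where it sat: the program ends while the robot is holding it.

Things in the scene. Friction and masses are not known exactly. Their poses are not given: they have to be found in the camera images.
- cgrinder: Cordless grinder lying on the worktop: grey round body, 80 mm diameter, 220 mm long (too thick to grip), black hopper at the +y end, 0.62 kg. Origin: mid-length on its long axis, 44 mm above the worktop at rest. y runs along the axis; +x points straight out of the battery bay: level, towards the robot at the start; it must end pointing straight up. +z is up at the start.
- cgrinder_ring (a point): Middle of the rubber bumper ring by the hopper, at y = +69 mm on the axis; its twin is at y = -71 mm. Both are 14 mm wide and twelve-sided, 88 mm over the flats (corners at radius 45.6 mm), and carry the grinder: it rolls in clicks of 30 degrees and rests stably on each flat. Three clicks bring the bay up and move the grinder about 71 mm across the worktop.
- pack_top (a point): Middle of the outer face (76x40 mm) of the battery's head, 38 mm out (+x) from the grinder's axis; it faces the robot at the start and up at the end. Push it away from the robot with under 10 N: first level and about 15 mm above the axis; after a click, against the head's lower edge, rising with it (forward and up alike), since a level push on the slanted face jams.
- cgrinder_deck (a point): On the flat deck that the battery's head stands on, beside the head: x = 6, z = 32 mm from the grinder's origin. The body is cut flat here, 6 mm out (+x) from its axis, from y = -52 to +52 mm and z = -39 to +39 mm, so both sides of the head are open to fingers; past y = +-52 mm the round ends stand full.
- pack_grip (a point): Battery cassette (black, 0.17 kg), clipped in the bay; axes as the grinder's. The point midway between its two catch buttons, 27 mm out (+x) from the grinder's axis when seated. Its head is 76 mm long (y), 40 mm wide (z), from the deck (21 mm below this point) to 11 mm above it. It goes 23 mm into the bay below the deck, with 1 mm play; a hook holds it until both catches are in.
- pack_catch_a (a joint): Travel (m) of the catch on the battery's +z side: 0 as sprung out, 0.0055 pressed fully in. A sprung button; it starts to move at about 3 N and is fully in at 8 N; its hook clears the rim from 0.0036 on.
- pack_catch_b (a joint): The same for the opposite catch, on the battery's -z side.
- pack_catch_a_face (a point): Middle of the outer face of the +z catch button: a grey ribbed button 24 mm long (y) and 14 mm high (x), standing 5 mm out of the head's side. 50 mm over both buttons when out, 39 mm when squeezed.
- pack_catch_b_face (a point): Middle of the outer face of the -z catch button, opposite.
- espresso_cup: Small white porcelain espresso cup, 61x79x56 mm, origin under its bowl; a bystander.
- tamper: Coffee tamper with steel foot and turned handle, 58 mm across, 94 mm high, origin at its foot; a bystander.
- scoop: Plastic measuring scoop, 88x36x26 mm, origin under its middle; a bystander.
Mind the look-alikes: they are no part of the job. What is shaped like the part that bears pack_top but red or turquoise is not meant.

How it is judged:
On the way, in this order (a step that is already met when the one before it is completed fails the run):
1. the grinder lies at rest on the worktop with its bay up, the battery still clipped in (angle between cgrinder's own x axis and vertical below 0.17 rad and height (world z) of cgrinder below 0.05 m and x of pack_grip in the frame of cgrinder below 0.032 m and linear speed of cgrinder below 0.02 m/s), for 0.3 s.
2. both catches are squeezed in while the battery is still in its bay (value of joint each of pack_catch_a, pack_catch_b above 0.0036 m and x of pack_grip in the frame of cgrinder below 0.032 m), for 0.1 s.
At the end, for the whole second after the job is handed in: Both catches in by over 3.6 mm, the fingers hold the battery at rest, level within 0.25 rad, its catches 0.14 to 0.26 m above the worktop, within 60 mm of over the grinder and clear of it; the grinder rests on the worktop, bay up within 0.17 rad (angle between cgrinder's own x axis and vertical below 0.17 rad and height (world z) of cgrinder below 0.05 m and height (world z) of pack_grip between 0.14 and 0.26 m and angle between pack_grip's own x axis and vertical below 0.25 rad and horizontal distance between pack_grip and cgrinder below 0.06 m and value of joint each of pack_catch_a, pack_catch_b above 0.0036 m and contact force between the fingers and pack above 2 N and contact force between pack and cgrinder below 0.1 N and linear speed of pack below 0.03 m/s and linear speed of cgrinder below 0.02 m/s); the arm keeps its last pose, push and grip.
It fails at once if the grinder is lifted off the worktop (axis more than 65 mm up) (height (world z) of cgrinder above 0.065 m).
It fails at once if a bystander is pushed or knocked over (moved more than 20 mm) (distance of any of espresso_cup, tamper, scoop from where it was at the start of the episode above 0.02 m).
It also fails if it takes over 59 s, if anything falls off the work surface, if the arm or the gripper's body presses on something with over 40 N, if the wrist force passes 120 N, or if a joint passes its speed limit or range.

## Working session

There is one attempt and no reset: what is moved stays moved. The work goes in short steps, Python scripts to look and compute and a shell command to move; the robot and the scene stay as the last step left them, time stands still between calls to the robot, and variables do not carry over. Pictures are saved under pics/ and viewed, and the job is handed in when it is done.

```bash
ls; mkdir -p pics; python3 - <<'E'
from cell import arm
import cv2,json,numpy as np
s=arm.observe();print({k:np.round(v,4).tolist() for k,v in s.items()})
for n in("scene","top"):
    c=arm.camera(n);cv2.imwrite(f"pics/{n}0.png",cv2.cvtColor(c["pixels"],cv2.COLOR_RGB2BGR))
    c.pop("pixels");print(n,c)
E
```

```text
pics
{'time': 0.0, 'q': [-1.4361, 0.3595, 1.5114, -0.0, 1.2725, -0.1151], 'joint_velocities': [-0.002, -0.0, 0.0001, 0.0007, 0.0004, -0.0002], 'joint_torque': [0.0021, -51.5365, -27.0727, 0.0676, 0.0354, -0.0002], 'position': [0.1482, -0.5807, 0.2138], 'orientation': [0.7897, -0.6135, -0.0006, -0.0006], 'contact_force': [-0.6175, -0.2846, 0.6415], 'moment': [-0.0217, -0.0655, -0.0022], 'grip_width': 0.088}
scene {'vfov': 48.894175313428676, 'cx': 286.6269837168611, 'cy': 207.11418750717016, 'distortion': array([-0.10503771,  0.        ,  0.        ,  0.        ,  0.        ]), 'rvec': array([ 0.9921932 , -2.57064624,  0.90983676]), 'tvec': array([0.40691804, 0.28385762, 0.89238553])}
top {'vfov': 49.46771694249641, 'cx': 281.1217043467279, 'cy': 215.75559208012925, 'distortion': array([-0.06496968,  0.        ,  0.        ,  0.        ,  0.        ]), 'rvec': array([ 2.18364968, -2.21075202,  0.01055275]), 'tvec': array([0.08545517, 0.48801456, 1.09985429])}
```

View pics/scene0.png

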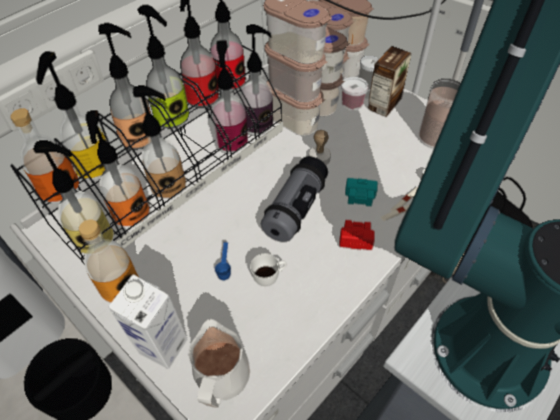

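View pics/top0.png

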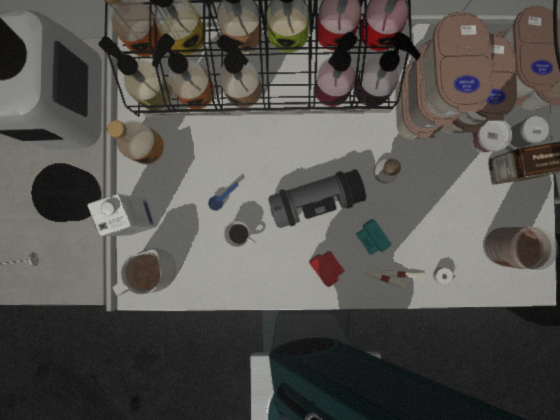

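```bash
python3 - <<'E'
import cv2
a=cv2.imread("pics/top0.png")[140:290,190:420];cv2.imwrite("pics/top0c.png",cv2.resize(a,None,fx=3.4,fy=3.4,interpolation=cv2.INTER_CUBIC))
a=cv2.imread("pics/scene0.png")[120:290,210:420];cv2.imwrite("pics/scene0c.png",cv2.resize(a,None,fx=3.5,fy=3.5,interpolation=cv2.INTER_CUBIC))
E
cat > h.py <<'E'
import numpy as np,cv2
from cell import arm
from scipy.spatial.transform import Rotation as R
def cam(n):
    c=arm.camera(n);p=c["pixels"];h=p.shape[0]
    f=h/2/np.tan(np.radians(c["vfov"])/2)
    c["K"]=np.array([[f,0,c["cx"]],[0,f,c["cy"]],[0,0,1.]]);c["R"]=cv2.Rodrigues(c["rvec"])[0]
    c["o"]=-c["R"].T@c["tvec"];c["bgr"]=cv2.cvtColor(p,cv2.COLOR_RGB2BGR);return c
def ray(c,uv):
    p=cv2.undistortPoints(np.array([[uv]],float),c["K"],c["distortion"])[0,0]
    d=c["R"].T@np.array([p[0],p[1],1]);return c["o"],d/np.linalg.norm(d)
def plane(c,uv,z):
    o,d=ray(c,uv);return o+d*(z-o[2])/d[2]
def proj(c,P):
    return cv2.projectPoints(np.array(P,float).reshape(-1,3),c["rvec"],c["tvec"],c["K"],c["distortion"])[0][:,0]
def tri(c1,u1,c2,u2):
    o1,d1=ray(c1,u1);o2,d2=ray(c2,u2)
    s=np.linalg.lstsq(np.stack([d1,-d2],1),o2-o1,rcond=None)[0]
    a=o1+s[0]*d1;b=o2+s[1]*d2;return (a+b)/2,np.linalg.norm(a-b)
def zoom(c,name,r0,r1,c0,c1,f):
    cv2.imwrite(name,cv2.resize(c["bgr"][r0:r1,c0:c1],None,fx=f,fy=f,interpolation=cv2.INTER_CUBIC))
E
```

```text
(no output)
```

View pics/top0c.png

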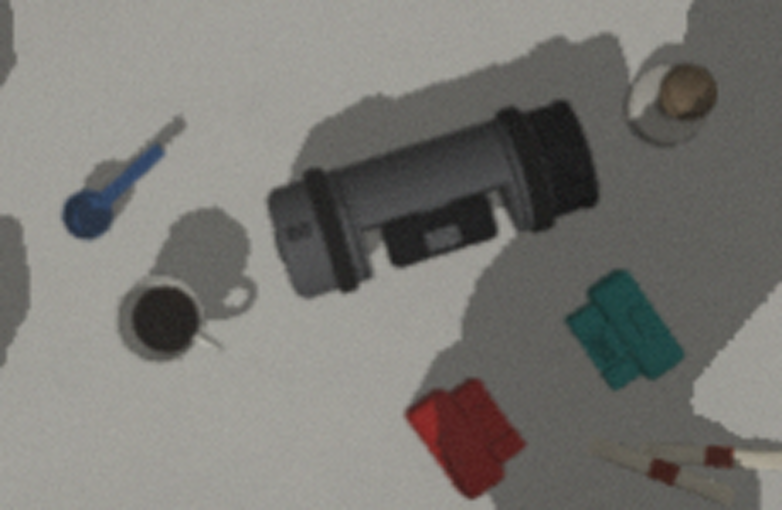

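View pics/scene0c.png

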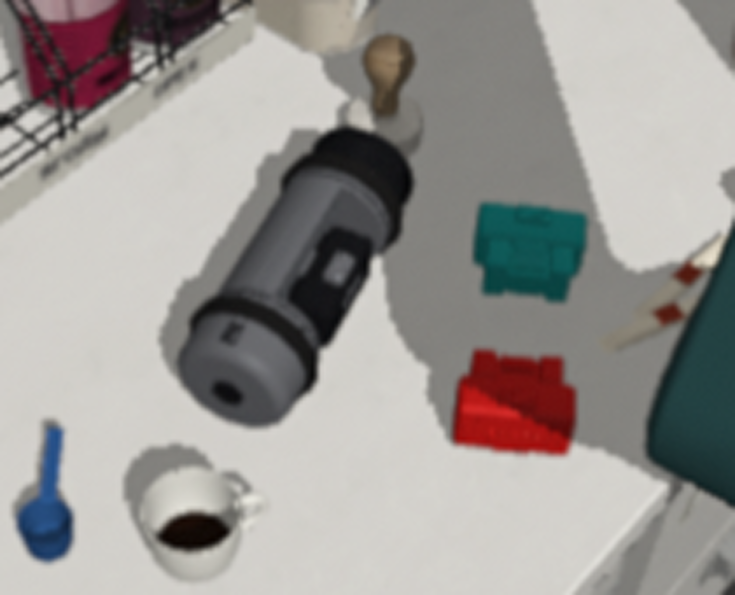

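```bash
python3 - <<'E'
from h import *
t=cam("top");s=cam("scene");print(t["o"],s["o"])
T=lambda u,v:(190+u/3.4-.35,140+v/3.4-.35)
S=lambda u,v:(210+u/3.5-.35,120+v/3.5-.35)
rm=plane(t,T(332,231),.046);rp=plane(t,T(526,171),.046)
print("rings",rm,rp,np.linalg.norm(rp-rm))
b=plane(t,T(443,236),.069);print("button",b)
print("tri button",tri(t,T(443,236),s,S(340,266)))
y=(rp-rm)/np.linalg.norm(rp-rm);x=np.cross(y,[0,0,1]);org=rm+y*.071
print("org",org,"y",y,"x",x,"yaw y deg",np.degrees(np.arctan2(y[1],y[0])), "btn in frame",(b-org)@x,(b-org)@y)
# head top face corners (z=.064)
for c in[(386,222),(492,193),(497,236),(401,266)]:
    p=plane(t,T(*c),.060);print(c,p,(p-org)@x,(p-org)@y)
print("tamper",plane(t,T(665,103),0),"cup",plane(t,T(160,325),.02),"handle",plane(t,T(240,297),.03),"scoop",plane(t,T(88,214),.01),plane(t,T(160,155),.01))
print("rack",plane(t,(300,112),0), "red",plane(t,(327,268),.02),"turq",plane(t,(374,236),.02))
print(plane(t,(200,305),0))
E
```

```text
[0.45679469 0.05815973 1.1149423 ] [0.07350036 0.52604417 0.87200035]
rings [0.50690683 0.06397086 0.046     ] [ 0.54665409 -0.0704736   0.046     ] 0.14019685368856089
button [ 0.50148931 -0.01100191  0.069     ]
tri button (array([ 0.50030826, -0.01223278,  0.06622191]), np.float64(0.003338139011159151))
org [ 0.52703607 -0.00411595  0.046     ] y [ 2.83510352e-01 -9.58969176e-01 -1.58380591e-15] x [-0.95896918 -0.28351035  0.        ] yaw y deg -73.53017425976525 btn in frame 0.026450788648945647 -0.0006393473092037537
(386, 222) [0.51191085 0.02704789 0.06      ] 0.005669340472529372 -0.03417331504398571
(492, 193) [ 0.53075653 -0.04538666  0.06      ] 0.008132864124521884 0.04063213161249287
(497, 236) [ 0.50140715 -0.0483227   0.06      ] 0.037110411879191826 0.03512684745684608
(401, 266) [0.48181316 0.0172528  0.06      ] 0.03730911348671882 -0.033313135634735425
tamper [ 0.59847149 -0.17724591  0.        ] cup [0.44312123 0.18666502 0.02      ] handle [0.46221164 0.1290832  0.03      ] scoop [0.52308853 0.23890269 0.01      ] [0.56472879 0.18673358 0.01      ]
rack [0.74505323 0.02985298 0.        ] red [ 0.3621573  -0.02915683  0.02      ] turq [ 0.43731482 -0.14292358  0.02      ]
[0.27276219 0.28125076 0.        ]
```

Candidates for the battery head: black one on the grinder at top-view (320,208); red part (327,268); turquoise part (374,236). The description means the black one in the grinder, and the close crops confirm it: grey ribbed button at (320,209), triangulated within 1 mm of its specified 27 mm offset. The rings measure 140 mm apart, as specified.

```bash
cat >> h.py <<'E'
ORG=np.array([.527,-.004,0.]);D=np.array([.959,.2835,0]);Y=np.array([.2835,-.959,0])
def G(d,y,z): return ORG+D*d+Y*y+np.array([0,0,z])
def to(P,yawdeg=None):
    s=arm.observe();r=R.from_quat(s["orientation"])
    sh=r.inv().apply(np.array(P)-s["position"])*1000
    print("shift mm",np.round(sh,1),"len",np.round(np.linalg.norm(sh)))
    if yawdeg is not None:
        a=np.radians(yawdeg);X=np.array([np.cos(a),np.sin(a),0]);Z=np.array([0,0,-1.])
        t=R.from_matrix(np.stack([X,np.cross(Z,X),Z],1))
        print("rotvec deg",np.round(np.degrees((r.inv()*t).as_rotvec()),2))
def st():
    s=arm.observe();p=s["position"];e=p-ORG
    print("t",s["time"],"d",round(e@D*1000,1),"y",round(e@Y*1000,1),"z",round(p[2]*1000,1),"tip",round(p[2]*1000-22,1),"F d/y/z",np.round([s["contact_force"]@D,s["contact_force"]@Y,s["contact_force"][2]],2),"w",s["grip_width"], "yaw",np.round(R.from_quat(s["orientation"]).as_matrix()[:,0],3))
E
python3 - <<'E'
from h import *
to(G(-.070,0,.13),-73.53)
E
```

```text
shift mm [-462.7 -439.7   84.7] len 644.0
rotvec deg [-0.01  0.07 -2.16]
```

```bash
python3 -m inch '[128,-40,-38,5,0,0,0, 128,-82,-78,10,0,0,0, 128,-124,-118,15,0,0,-1, 128,-166,-158,20,0,0,-1, 128,-208,-198,25,0,0,-1, 128,-250,-238,30,0,0,-2, 128,-292,-278,38,0,0,-2, 128,-334,-318,46,0,0,-2.2, 128,-376,-358,56,0,0,-2.2, 128,-418,-398,66,0,0,-2.2, 128,-462.7,-439.7,84.7,0,0,-2.2, 128,-462.7,-439.7,84.7,0,0,-2.2]'; python3 - <<'E'
from h import *
st(); to(G(-.070,0,.077),-73.53)
c=cam("top");zoom(c,"pics/top1.png",140,290,190,420,3.4)
E
```

```text
time: 1.7
position: [0.4605, -0.0205, 0.129]
orientation: [0.803, -0.596, -0.001, -0.0]
contact_force: [-0.2, 0.1, 0.6]
grip_width: 0.0437
t 1.7 d -68.5 y -3.1 z 129.0 tip 107.0 F d/y/z [-0.13 -0.17  0.56] w 0.04369527951823624 yaw [ 0.29  -0.957 -0.002]
shift mm [ 3.2  1.5 52. ] len 52.0
rotvec deg [0.05 0.14 0.37]
```

View pics/top1.png

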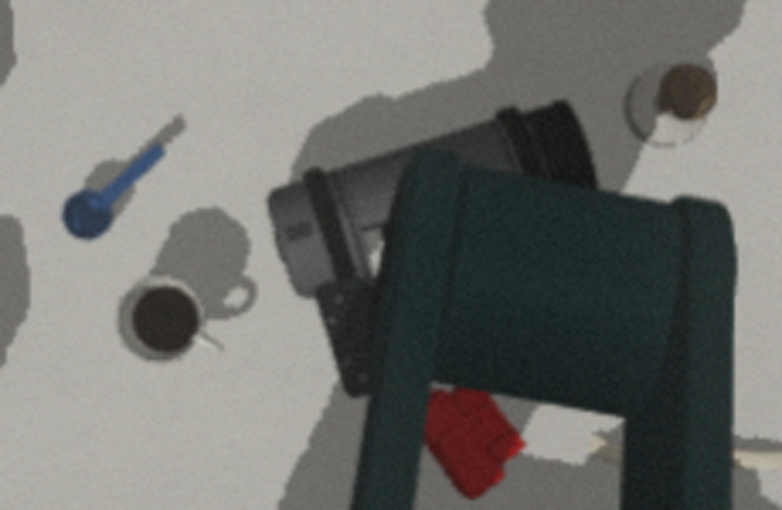

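The picture shows the arm over the bay, with the grinder (ring at crop (330,230)) unmoved and the bystanders undisturbed. Next I descend and make the first push.

```bash
python3 -m inch '[128,3,1.5,25,0,0,0.4, 128,3,1.5,52,0,0,0.4, 128,3,-4,52,0,0,0.4, 128,3,-8,52,0,0,0.4, 128,3,-12,52,0,0,0.4, 128,3,-15,52,0,0,0.4, 128,3,-17,52,0,0,0.4, 128,3,-17,52,0,0,0.4]'; python3 - <<'E'
from h import *
st()
E
```

```text
time: 2.75
position: [0.4771, -0.0199, 0.0775]
orientation: [0.801, -0.599, -0.001, -0.0]
contact_force: [-1.2, -0.0, 0.5]
grip_width: 0.044
t 2.75 d -52.4 y 1.1 z 77.5 tip 55.5 F d/y/z [-1.16 -0.34  0.46] w 0.044021773594975666 yaw [ 0.282 -0.959 -0.002]
```

```bash
python3 -m inch '[128,0,-2,0,0,0,0, 128,0,-4,0,0,0,0, 128,0,-6,0,0,0,0, 128,0,-6,0,0,0,0]'; python3 - <<'E'
from h import *
st()
c=cam("scene");zoom(c,"pics/s2.png",120,290,210,420,3.5)
E
```

```text
time: 3.25
position: [0.483, -0.0182, 0.0775]
orientation: [0.801, -0.599, -0.001, -0.0]
contact_force: [0.4, 0.0, 0.4]
grip_width: 0.0439
t 3.25 d -46.2 y 1.2 z 77.5 tip 55.5 F d/y/z [0.36 0.08 0.38] w 0.043860455596547394 yaw [ 0.282 -0.959 -0.002]
```

View pics/s2.png

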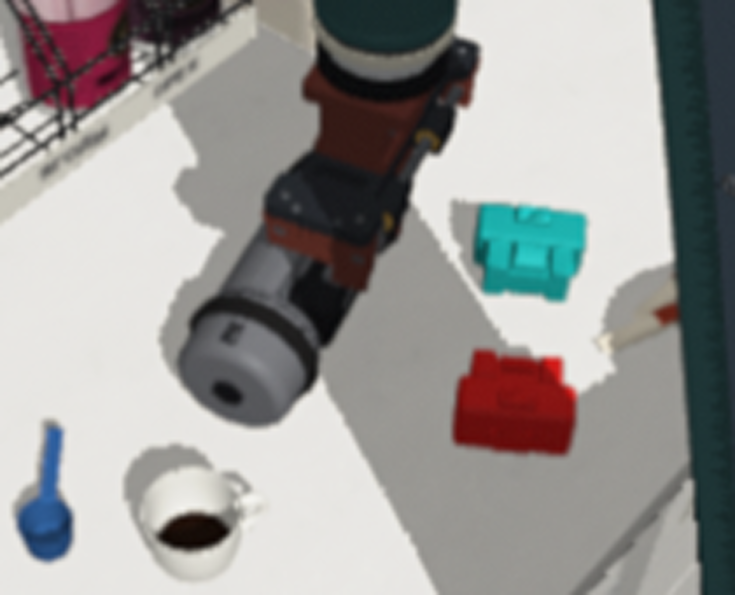

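The grinder's end face, crop (230,390), has not moved yet, so I keep pushing.

```bash
python3 -m inch '[128,0,-2.5,0,0,0,0, 128,0,-5,0,0,0,0, 128,0,-7.5,0,0,0,0, 128,0,-10,0,0,0,0, 128,0,-10,0,0,0,0]'; python3 - <<'E'
from h import *
st()
E
python3 -m inch '[128,0,-2.5,0,0,0,0, 128,0,-5,0,0,0,0, 128,0,-5,0,0,0,0]'; python3 - <<'E'
from h import *
st()
c=cam("scene");zoom(c,"pics/s3.png",120,290,210,420,3.5)
E
```

```text
time: 3.92
position: [0.4927, -0.0154, 0.0774]
orientation: [0.801, -0.599, -0.001, -0.0]
contact_force: [0.0, 0.3, 0.5]
grip_width: 0.0437
t 3.925 d -36.1 y 1.2 z 77.4 tip 55.4 F d/y/z [ 0.12 -0.24  0.49] w 0.04373483004509882 yaw [ 0.282 -0.959 -0.002]
time: 4.3
position: [0.4978, -0.0139, 0.0775]
orientation: [0.801, -0.599, -0.001, -0.0]
contact_force: [0.3, -0.3, -0.3]
grip_width: 0.0437
t 4.3 d -30.8 y 1.3 z 77.5 tip 55.5 F d/y/z [ 0.17  0.31 -0.26] w 0.0436502268459196 yaw [ 0.282 -0.959 -0.001]
```

View pics/s3.png

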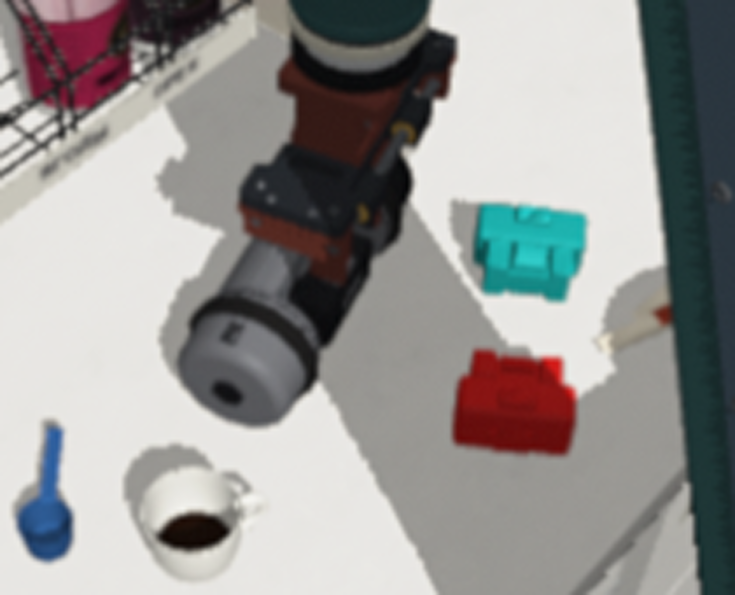

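```bash
python3 - <<'E'
from h import *
c=cam("scene");zoom(c,"pics/s4.png",150,250,250,350,6)
P=[G(-.0308,y,.0555) for y in(-.022,-.036)]+[G(-.038,y,z) for y in (-.038,.038) for z in(.064,.024)]
print((proj(c,P)-[250,150])*6)
t=cam("top");zoom(t,"pics/t4.png",160,260,250,390,5)
E
```

```text
[[318.22981426 334.85678561]
 [302.86038107 360.80822833]
 [318.70419031 356.93324815]
 [315.71078882 421.89777988]
 [399.45866943 219.60045339]
 [394.35658975 285.85595233]]
```

View pics/s4.png

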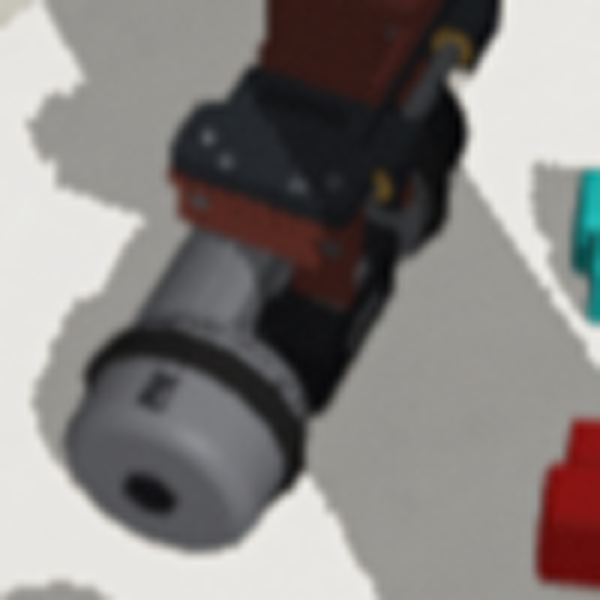

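View pics/t4.png

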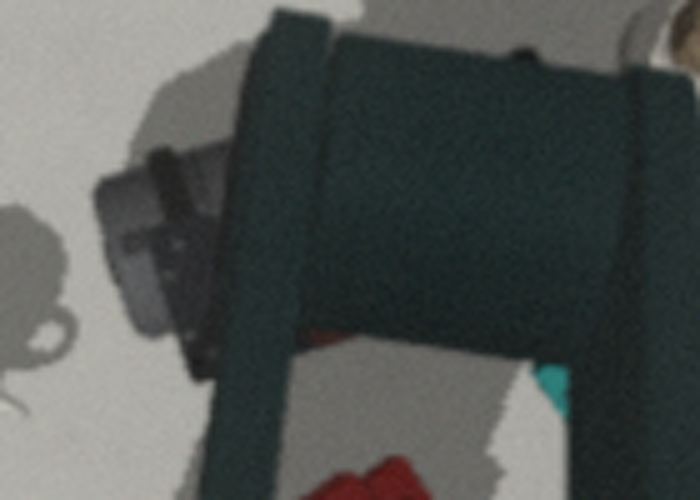

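The fingertip, crop (325,300), is passing just above the head, so the tips stand higher than the nominal 22 mm at this opening. The grinder's end hole at crop (150,490) is unmoved. I'll back off and go lower.

```bash
python3 -m inch '[128,0,20,-3,0,0,0, 128,0,38,-3,0,0,0, 128,0,38,7,0,0,0, 128,0,38,17,0,0,0, 128,0,30,17,0,0,0, 128,0,24,17,0,0,0, 128,0,20,17,0,0,0, 128,0,20,17,0,0,0]'; python3 - <<'E'
from h import *
st()
c=cam("scene");zoom(c,"pics/s5.png",150,250,250,350,6)
E
```

```text
time: 5.45
position: [0.479, -0.0195, 0.0606]
orientation: [0.801, -0.599, -0.001, -0.0]
contact_force: [0.6, -0.5, 0.5]
grip_width: 0.0438
t 5.45 d -50.4 y 1.2 z 60.6 tip 38.6 F d/y/z [0.46 0.69 0.53] w 0.04383238413954877 yaw [ 0.283 -0.959 -0.001]
```

View pics/s5.png

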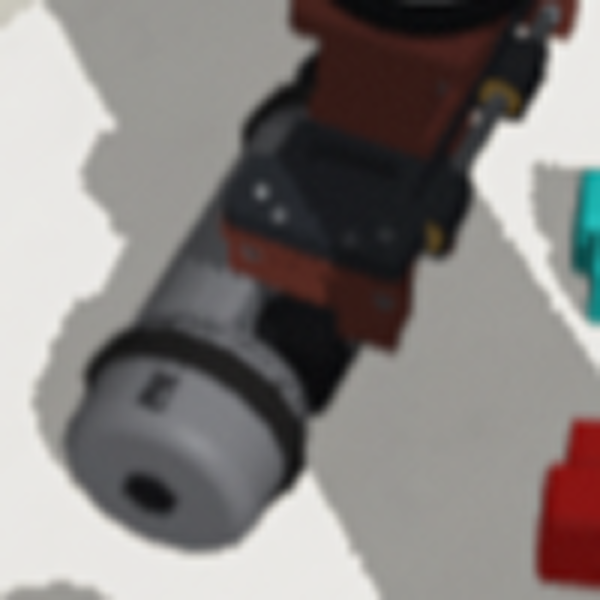

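```bash
python3 - <<'E'
from h import *
c=cam("scene")
for uv,d in [((395,350),-.0604),((335,325),-.0404),((365,338),-.0504)]:
    o,v=ray(c,(250+uv[0]/6-.4,150+uv[1]/6-.4));n=D
    p=o+v*((d-(o-ORG)@n)/(v@n));e=p-ORG;print(d,"y",e@Y,"z",p[2])
P=[G(-.0504+a,y,.0386) for a in(-.01,.01) for y in(-.022,-.035)]
print((proj(c,P)-[250,150])*6)
E
```

```text
-0.0604 y -0.019997828233227072 z 0.061514699142995455
-0.0404 y -0.03186155882686285 z 0.07874205111796662
-0.0504 y -0.026128975919557557 z 0.07010672886119695
[[387.5455483  388.94423623]
 [373.84188615 413.28603774]
 [339.75085689 371.09391605]
 [325.77966816 395.18987401]]
```

```bash
python3 -m inch '[128,0,-2.5,0,0,0,0, 128,0,-5,0,0,0,0, 128,0,-7.5,0,0,0,0, 128,0,-10,0,0,0,0]'; python3 - <<'E'
from h import *
st()
E
python3 -m inch '[128,0,-2.5,0,0,0,0, 128,0,-5,0,0,0,0, 128,0,-5,0,0,0,0]'; python3 - <<'E'
from h import *
st()
c=cam("scene");zoom(c,"pics/s6.png",150,250,250,350,6)
E
```

```text
time: 6.05
position: [0.488, -0.0166, 0.0605]
orientation: [0.801, -0.599, -0.001, -0.0]
contact_force: [-0.2, 0.5, -0.3]
grip_width: 0.0439
t 6.05 d -41.0 y 1.0 z 60.5 tip 38.5 F d/y/z [-0.06 -0.53 -0.31] w 0.04388153521079836 yaw [ 0.282 -0.959 -0.002]
time: 6.42
position: [0.4931, -0.0152, 0.0605]
orientation: [0.801, -0.599, -0.001, -0.0]
contact_force: [-0.1, 0.4, 0.4]
grip_width: 0.0436
t 6.425 d -35.7 y 1.1 z 60.5 tip 38.5 F d/y/z [ 0.04 -0.36  0.42] w 0.0436368815310052 yaw [ 0.283 -0.959 -0.001]
```

View pics/s6.png

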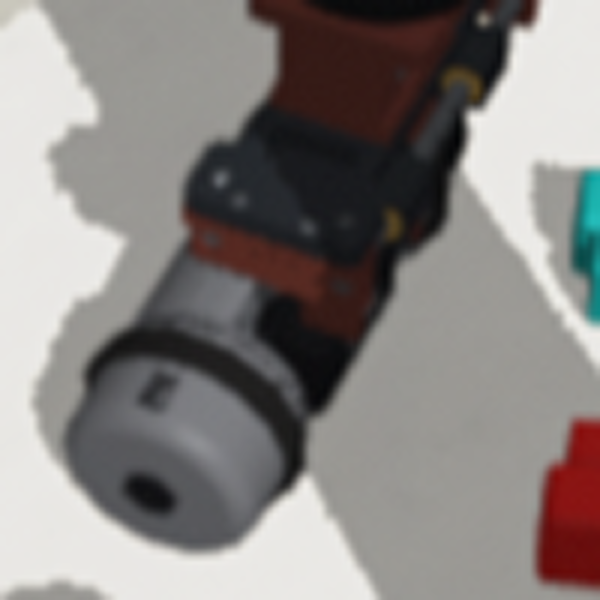

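```bash
python3 - <<'E'
from h import *
c=cam("scene");s=arm.observe();r=R.from_quat(s["orientation"]);p=s["position"]
im=c["bgr"].copy();im=cv2.resize(im[60:280,200:420],None,fx=3.6,fy=3.6,interpolation=cv2.INTER_CUBIC)
im=cv2.convertScaleAbs(im,alpha=1.8,beta=25)
def box(x0,x1,y0,y1,z0,z1,col):
    P=np.array([[x,y,z] for x in(x0,x1) for y in(y0,y1) for z in(z0,z1)])/1000
    q=(proj(c,p+r.apply(P))-[200,60])*3.6
    for i in range(8):
        for b in(1,2,4):
            if not i&b: cv2.line(im,tuple(map(int,q[i])),tuple(map(int,q[i|b])),col,1)
box(22,36,-10,10,-20,22,(0,255,0));box(-36,-22,-10,10,-20,22,(0,255,255))
box(-89,89,-37,37,-100,-58,(255,0,255))
cv2.imwrite("pics/s7.png",im)
E
```

```text
(no output)
```

View pics/s7.png

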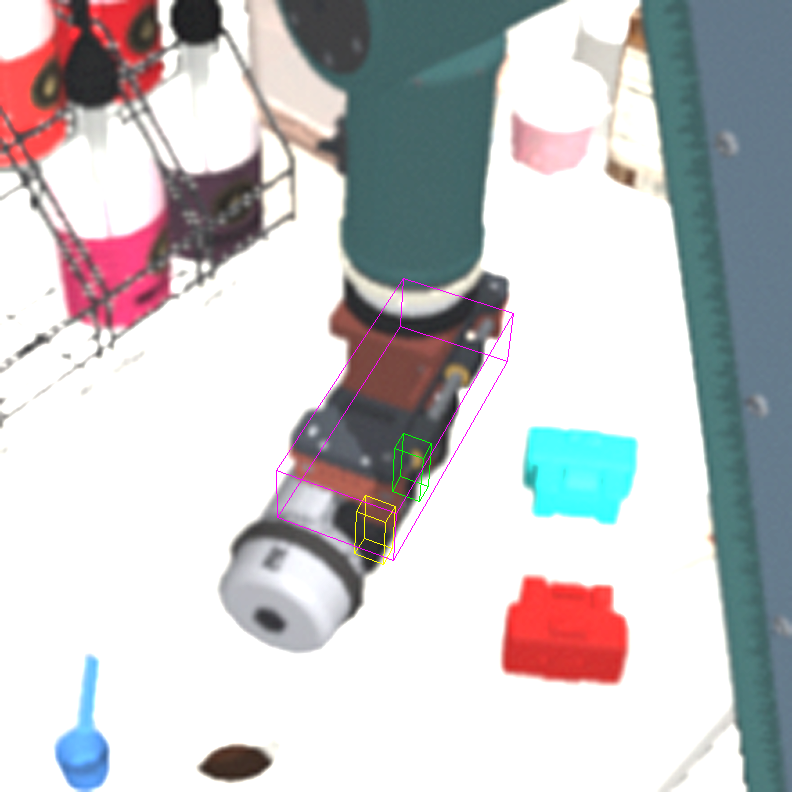

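```bash
python3 - <<'E'
from h import *
c=cam("scene")
im=c["bgr"][160:230,270:340].astype(float);im=np.clip((im/255)**.45*255,0,255).astype(np.uint8)
cv2.imwrite("pics/s8.png",cv2.resize(im,None,fx=8,fy=8,interpolation=cv2.INTER_CUBIC))
P=[G(-.038,y,z) for y in (-.038,.038) for z in(.064,.024)]+[G(-.006,y,.064) for y in(-.038,.038)]
print((proj(c,P)-[270,160])*8)
E
```

```text
[[264.93892042 395.91099753]
 [260.94771843 482.53037317]
 [372.61155924 212.80060452]
 [365.80878634 301.14126977]
 [161.76373791 357.45081086]
 [272.73699227 177.31584047]]
```

View pics/s8.png

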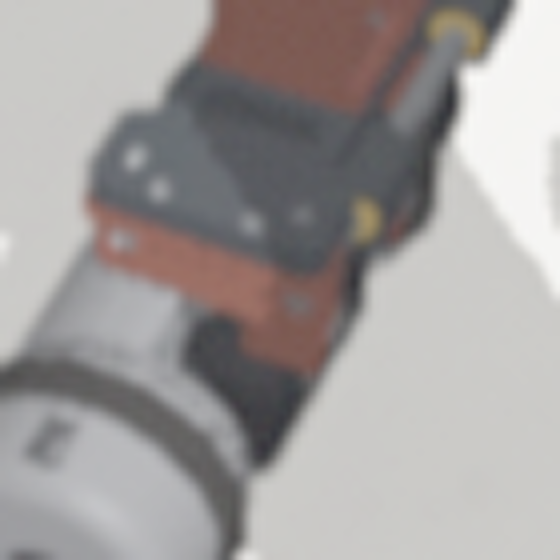

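The fingertip's bottom edge, crop (245–310, 355–380), is about 30 mm above where the nominal tip would project. That agrees with the two passes without contact: the real tips are near z = 0.068. Lowering to TCP z = 0.040 is safe either way.

```bash
python3 -m inch '[128,0,20,-3,0,0,0, 128,0,38,-3,0,0,0, 128,0,38,8,0,0,0, 128,0,38,18,0,0,0, 128,0,38,18,0,0,0]'; python3 - <<'E'
from h import *
st()
c=cam("scene")
im=c["bgr"][140:230,260:350].astype(float);im=np.clip((im/255)**.45*255,0,255).astype(np.uint8)
cv2.imwrite("pics/s9.png",cv2.resize(im,None,fx=8,fy=8,interpolation=cv2.INTER_CUBIC))
t=cam("top")
im=t["bgr"][170:290,240:400].astype(float);im=np.clip((im/255)**.45*255,0,255).astype(np.uint8)
cv2.imwrite("pics/t9.png",cv2.resize(im,None,fx=5,fy=5,interpolation=cv2.INTER_CUBIC))
E
```

```text
time: 7.2
position: [0.4561, -0.0258, 0.0414]
orientation: [0.801, -0.599, -0.002, 0.0]
contact_force: [0.5, 0.8, -0.2]
grip_width: 0.0438
t 7.2 d -74.2 y 0.8 z 41.4 tip 19.4 F d/y/z [ 0.69 -0.68 -0.16] w 0.04382260101934308 yaw [ 0.282 -0.959 -0.002]
```

View pics/s9.png

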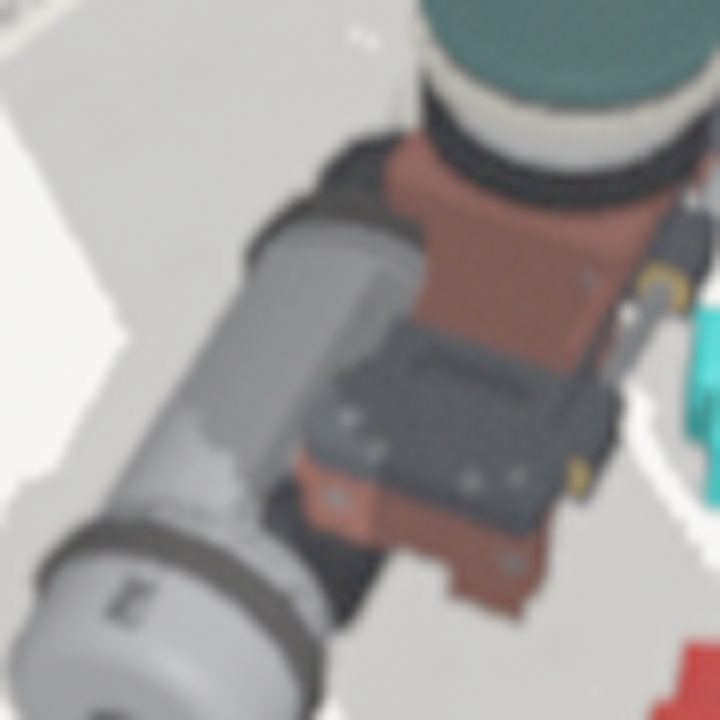

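View pics/t9.png

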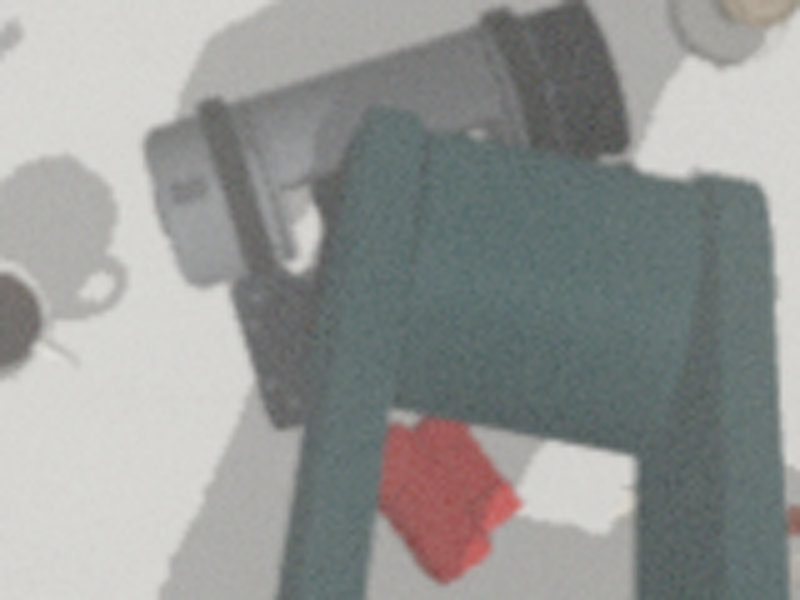

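```bash
python3 - <<'E'
from h import *
c=cam("scene");t=cam("top");s=arm.observe();r=R.from_quat(s["orientation"]);p=s["position"]
for cc,o,f,n in((c,(260,140),8,"pics/s10.png"),(t,(240,170),5,"pics/t10.png")):
    im=cv2.imread("pics/s9.png" if f==8 else "pics/t9.png")
    def box(x0,x1,y0,y1,z0,z1,col):
        P=np.array([[x,y,z] for x in(x0,x1) for y in(y0,y1) for z in(z0,z1)])/1000
        q=(proj(cc,p+r.apply(P))-o)*f
        for i in range(8):
            for b in(1,2,4):
                if not i&b: cv2.line(im,tuple(map(int,q[i])),tuple(map(int,q[i|b])),col,1)
    box(22,36,-10,10,-20,22,(0,255,0));box(-36,-22,-10,10,-20,22,(0,255,255))
    box(-89,89,-37,37,-100,-58,(255,0,255))
    cv2.imwrite(n,im)
# top view body end corners
for uv in((238,285),(275,425)):
    for z in(.12,.15,.18):
        P=plane(t,(240+uv[0]/5,170+uv[1]/5),z);print(uv,z,np.round(r.inv().apply(P-p)*1000))
E
```

```text
(238, 285) 0.12 [-85. -29. -77.]
(238, 285) 0.15 [ -84.  -29. -107.]
(238, 285) 0.18 [ -84.  -29. -137.]
(275, 425) 0.12 [-87.  34. -77.]
(275, 425) 0.15 [ -87.   32. -107.]
(275, 425) 0.18 [ -87.   30. -137.]
```

View pics/s10.png

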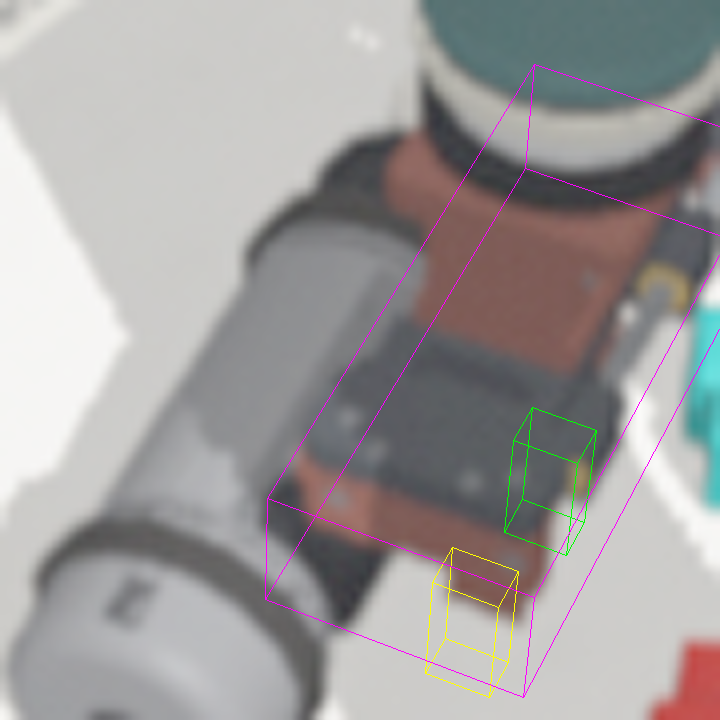

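View pics/t10.png

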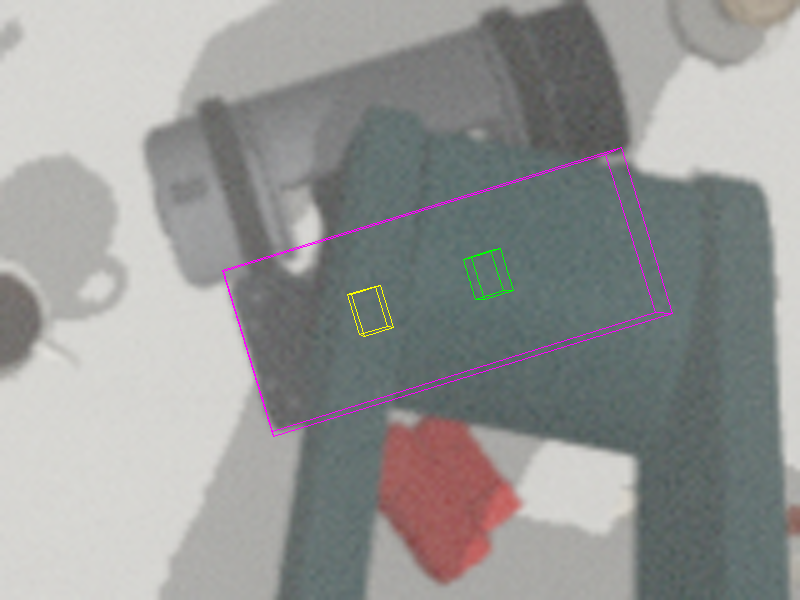

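```bash
python3 - <<'E'
from h import *
c=cam("scene");t=cam("top");s=arm.observe();r=R.from_quat(s["orientation"]);p=s["position"]
for a,b in(((238,285),(308,440)),((275,425),(535,525)),((238,285),(302,500)),((275,425),(525,610))):
    P,e=tri(t,(240+a[0]/5-.4,170+a[1]/5-.4),c,(260+b[0]/8-.4,140+b[1]/8-.4));print(np.round(P,3),round(e,4),np.round(r.inv().apply(P-p)*1000))
E
```

```text
[0.461 0.064 0.166] 0.001 [ -85.  -30. -124.]
[0.402 0.048 0.167] 0.0035 [ -87.   31. -125.]
[0.462 0.064 0.143] 0.0002 [ -85.  -30. -100.]
[0.401 0.049 0.135] 0.0016 [-87.  32. -92.]
```

Triangulated, the body end's lower edge is about 95 mm behind the TCP, so it hides the fingers in this view and their true tip height stays uncertain. I'll push at this height while watching the force.

```bash
python3 -m inch '[128,0,-8,0,0,0,0, 128,0,-14,0,0,0,0, 128,0,-20,0,0,0,0, 128,0,-24,0,0,0,0, 128,0,-26,0,0,0,0]'; python3 - <<'E'
from h import *
st()
E
python3 -m inch '[128,0,-2,0,0,0,0, 128,0,-4,0,0,0,0,128,0,-6,0,0,0,0]'; python3 - <<'E'
from h import *
st()
E
python3 -m inch '[128,0,-2,0,0,0,0, 128,0,-4,0,0,0,0,128,0,-6,0,0,0,0]'; python3 - <<'E'
from h import *
st()
c=cam("scene")
im=c["bgr"][140:230,260:350].astype(float);im=np.clip((im/255)**.45*255,0,255).astype(np.uint8)
cv2.imwrite("pics/s11.png",cv2.resize(im,None,fx=8,fy=8,interpolation=cv2.INTER_CUBIC))
E
```

```text
time: 8.12
position: [0.481, -0.0185, 0.0425]
orientation: [0.801, -0.599, -0.001, 0.0]
contact_force: [-2.8, -1.2, 1.9]
grip_width: 0.0441
t 8.125 d -48.3 y 0.9 z 42.5 tip 20.5 F d/y/z [-2.99  0.32  1.93] w 0.04410402826558953 yaw [ 0.283 -0.959 -0.002]
time: 8.5
position: [0.4851, -0.0166, 0.0423]
orientation: [0.801, -0.599, -0.003, 0.001]
contact_force: [-5.3, -1.8, 5.5]
grip_width: 0.0442
t 8.5 d -43.8 y 0.2 z 42.3 tip 20.3 F d/y/z [-5.58  0.2   5.46] w 0.04418014610432549 yaw [ 0.283 -0.959 -0.003]
time: 8.88
position: [0.4898, -0.0148, 0.0423]
orientation: [0.801, -0.599, -0.003, 0.002]
contact_force: [-4.0, -1.7, 6.4]
grip_width: 0.0435
t 8.875 d -38.7 y -0.2 z 42.3 tip 20.3 F d/y/z [-4.32  0.54  6.37] w 0.04351558871729304 yaw [ 0.283 -0.959 -0.003]
```

View pics/s11.png

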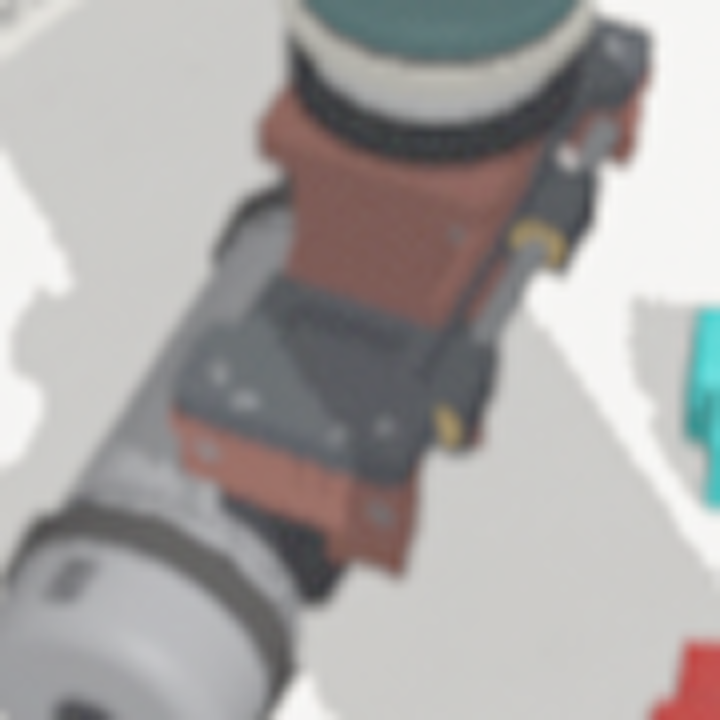

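The grinder is now moving: the label went from crop (130,600) to (70,580). I continue with a slight rise to relieve the downward load.

```bash
python3 -m inch '[128,0,-2,-2,0,0,0, 128,0,-4,-4,0,0,0,128,0,-6,-5,0,0,0]'; python3 - <<'E'
from h import *
st()
E
python3 -m inch '[128,0,-2,-1,0,0,0, 128,0,-4,-2,0,0,0,128,0,-4,-2,0,0,0]'; python3 - <<'E'
from h import *
st()
c=cam("scene")
im=c["bgr"][140:230,240:350].astype(float);im=np.clip((im/255)**.45*255,0,255).astype(np.uint8)
cv2.imwrite("pics/s12.png",cv2.resize(im,None,fx=7,fy=7,interpolation=cv2.INTER_CUBIC))
E
```

```text
time: 9.3
position: [0.4974, -0.0131, 0.0476]
orientation: [0.801, -0.599, -0.002, 0.001]
contact_force: [-0.2, 0.2, 0.5]
grip_width: 0.0439
t 9.3 d -31.0 y 0.3 z 47.6 tip 25.6 F d/y/z [-0.16 -0.29  0.47] w 0.04391938743796246 yaw [ 0.283 -0.959 -0.003]
time: 9.68
position: [0.5015, -0.0119, 0.0496]
orientation: [0.801, -0.599, -0.002, 0.001]
contact_force: [1.0, 0.0, 1.0]
grip_width: 0.044
t 9.675 d -26.7 y 0.4 z 49.6 tip 27.6 F d/y/z [1.01 0.28 0.98] w 0.043962616881085735 yaw [ 0.283 -0.959 -0.003]
```

View pics/s12.png

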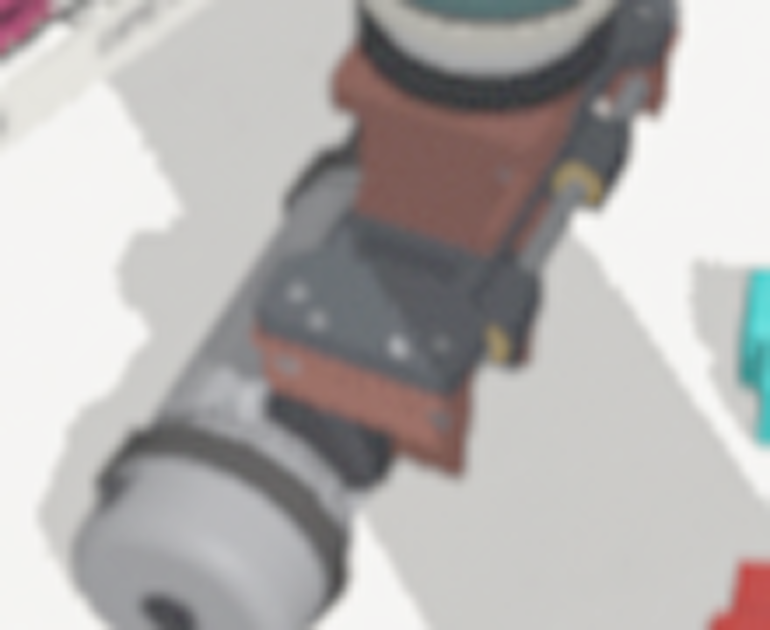

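One click is done: the forces vanished and the label turned out of sight. I'll back off and settle the tip height by feeling for the worktop gently.

```bash
python3 -m inch '[128,0,25,0,0,0,0, 128,0,50,0,0,0,0, 128,0,50,12,0,0,0, 128,0,50,22,0,0,0, 128,0,50,25,0,0,0, 128,0,50,27,0,0,0, 128,0,50,29,0,0,0]'; python3 - <<'E'
from h import *
st()
c=cam("scene")
im=c["bgr"][130:230,240:350].astype(float);im=np.clip((im/255)**.45*255,0,255).astype(np.uint8)
cv2.imwrite("pics/s13.png",cv2.resize(im,None,fx=6,fy=6,interpolation=cv2.INTER_CUBIC))
E
```

```text
time: 10.6
position: [0.4537, -0.026, 0.0206]
orientation: [0.801, -0.599, -0.002, 0.001]
contact_force: [-0.1, 0.0, -0.2]
grip_width: 0.0432
t 10.6 d -76.6 y 0.3 z 20.6 tip -1.4 F d/y/z [-0.1  -0.05 -0.16] w 0.04319964814028384 yaw [ 0.283 -0.959 -0.003]
```

View pics/s13.png

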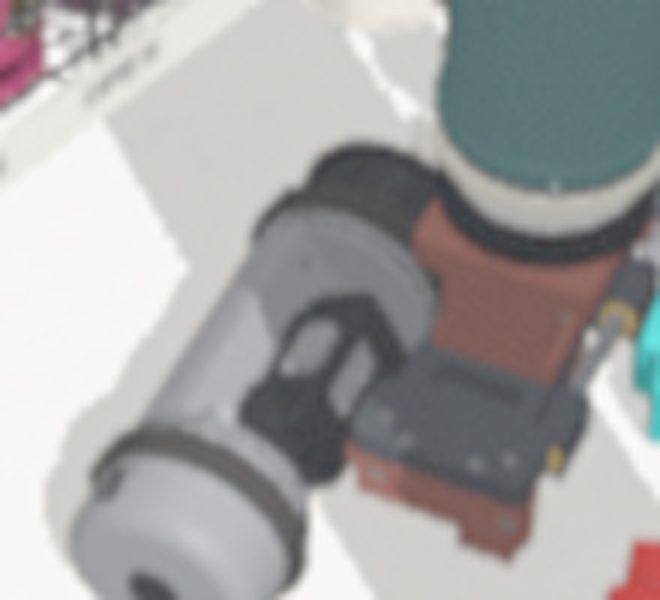

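The nominal tip is already below the table with no contact, so it really is higher. The grinder sits cleanly at 30°, with the head at crop (330,390). I continue down in steps.

```bash
python3 -m inch '[128,0,0,4,0,0,0, 128,0,0,8,0,0,0, 128,0,0,11,0,0,0]'; python3 -m inch '[128,0,0,3,0,0,0, 128,0,0,6,0,0,0]';python3 -m inch '[128,0,0,2,0,0,0, 128,0,0,4,0,0,0]'
```

```text
time: 11.02
position: [0.4533, -0.026, 0.0093]
orientation: [0.801, -0.599, -0.002, 0.001]
contact_force: [-0.2, 0.5, -0.6]
grip_width: 0.0442
time: 11.28
position: [0.4533, -0.026, 0.0031]
orientation: [0.801, -0.599, -0.002, 0.001]
contact_force: [-0.6, -0.5, 0.4]
grip_width: 0.0437
time: 11.52
position: [0.4533, -0.026, -0.0011]
orientation: [0.801, -0.599, -0.002, 0.001]
contact_force: [0.2, 0.1, -0.7]
grip_width: 0.0436
```

```bash
python3 -m inch '[128,0,0,2,0,0,0, 128,0,0,4,0,0,0]'; python3 -m inch '[128,0,0,2,0,0,0, 128,0,0,4,0,0,0]';python3 -m inch '[128,0,0,2,0,0,0, 128,0,0,3,0,0,0]'
```

```text
time: 11.78
position: [0.4533, -0.026, -0.0052]
orientation: [0.801, -0.599, -0.002, 0.001]
contact_force: [0.6, -0.9, 0.5]
grip_width: 0.0438
time: 12.02
position: [0.4534, -0.026, -0.0079]
orientation: [0.801, -0.599, -0.002, 0.001]
contact_force: [-8.1, 2.1, 49.5]
grip_width: 0.0436
time: 12.28
position: [0.4534, -0.026, -0.008]
orientation: [0.801, -0.598, -0.002, 0.001]
contact_force: [-11.1, 1.9, 63.1]
grip_width: 0.0439
```

Contact came at reported z = -0.008, with 63 N on the fingertips, so I'm backing straight off. The true tip is at reported z + 8 mm, a 30 mm tool-length error, and I'll use that from here on.

```bash
python3 -m inch '[128,0,0,-15,0,0,0, 128,0,0,-31,0,0,0, 128,0,-15,-31,0,0,0, 128,0,-30,-31,0,0,0, 128,0,-38,-31,0,0,0, 128,0,-41,-31,0,0,0]'; python3 - <<'E'
from h import *
st()
c=cam("scene")
im=c["bgr"][130:230,240:350].astype(float);im=np.clip((im/255)**.45*255,0,255).astype(np.uint8)
cv2.imwrite("pics/s14.png",cv2.resize(im,None,fx=6,fy=6,interpolation=cv2.INTER_CUBIC))
E
```

```text
time: 13.02
position: [0.4934, -0.0141, 0.0222]
orientation: [0.801, -0.598, -0.002, 0.001]
contact_force: [-0.2, 0.2, -0.3]
grip_width: 0.0437
t 13.025 d -35.1 y 0.1 z 22.2 tip 0.2 F d/y/z [-0.14 -0.21 -0.31] w 0.04372475904486569 yaw [ 0.284 -0.959 -0.002]
```

View pics/s14.png

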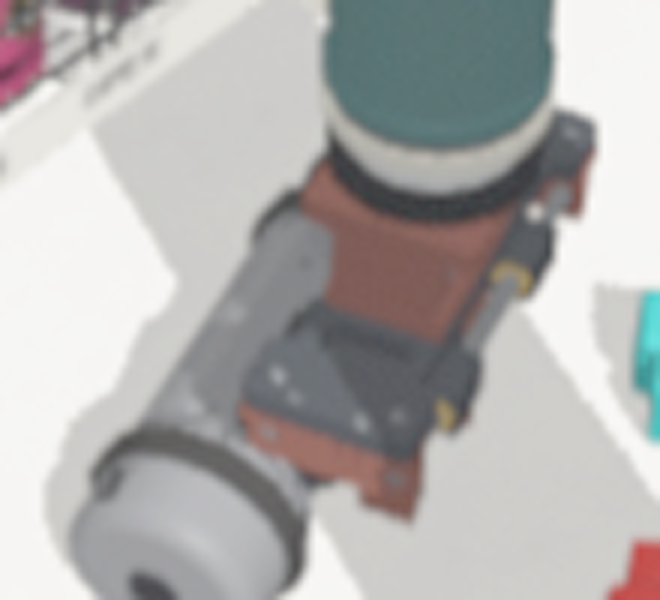

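The grinder is unmoved at 30°, end hole at crop (150,585). Starting the second push, forward and rising.

```bash
python3 -m inch '[128,0,-2.5,0,0,0,0, 128,0,-5,0,0,0,0, 128,0,-7.5,-1.5,0,0,0, 128,0,-10,-4,0,0,0]'; python3 - <<'E'
from h import *
st()
E
python3 -m inch '[128,0,-2,-2,0,0,0, 128,0,-4,-4,0,0,0, 128,0,-6,-6,0,0,0]'; python3 - <<'E'
from h import *
st()
c=cam("scene")
im=c["bgr"][130:230,230:340].astype(float);im=np.clip((im/255)**.45*255,0,255).astype(np.uint8)
cv2.imwrite("pics/s15.png",cv2.resize(im,None,fx=6,fy=6,interpolation=cv2.INTER_CUBIC))
E
```

```text
time: 13.58
position: [0.5018, -0.0113, 0.0262]
orientation: [0.801, -0.598, -0.003, 0.001]
contact_force: [-3.6, -1.4, 1.2]
grip_width: 0.0437
t 13.575 d -26.2 y -0.2 z 26.2 tip 4.2 F d/y/z [-3.85  0.29  1.24] w 0.04368933898803205 yaw [ 0.284 -0.959 -0.003]
time: 13.95
position: [0.5082, -0.0095, 0.0325]
orientation: [0.801, -0.598, -0.002, 0.001]
contact_force: [-1.2, -0.7, 1.0]
grip_width: 0.0438
t 13.95 d -19.6 y -0.1 z 32.5 tip 10.5 F d/y/z [-1.33  0.35  1.02] w 0.04379050708266335 yaw [ 0.284 -0.959 -0.002]
```

View pics/s15.png

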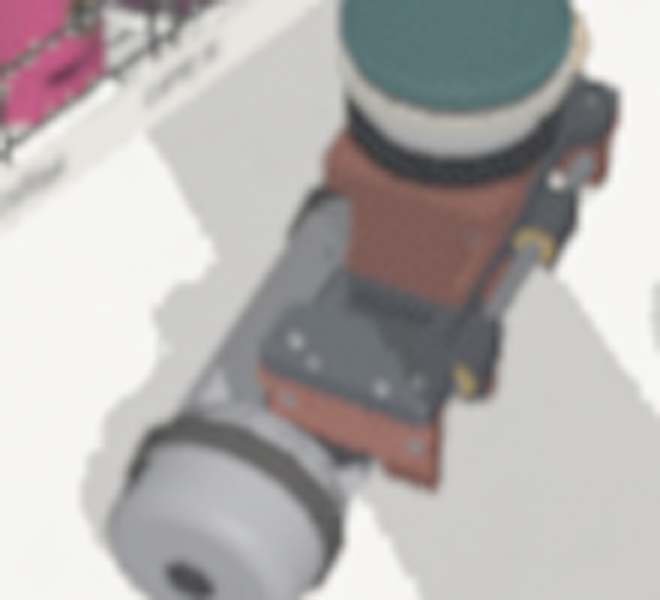

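Force is under 4 N and the grinder is tilting as expected. Continuing.

```bash
python3 -m inch '[128,0,-2,-2,0,0,0, 128,0,-4,-3.5,0,0,0, 128,0,-6,-5,0,0,0, 128,0,-6,-5,0,0,0]'; python3 - <<'E'
from h import *
st()
c=cam("scene")
im=c["bgr"][130:230,230:340].astype(float);im=np.clip((im/255)**.45*255,0,255).astype(np.uint8)
cv2.imwrite("pics/s16.png",cv2.resize(im,None,fx=6,fy=6,interpolation=cv2.INTER_CUBIC))
E
```

```text
time: 14.5
position: [0.515, -0.0078, 0.0378]
orientation: [0.801, -0.598, -0.002, 0.001]
contact_force: [-0.5, 0.3, -0.6]
grip_width: 0.0438
t 14.5 d -12.6 y 0.2 z 37.8 tip 15.8 F d/y/z [-0.38 -0.46 -0.63] w 0.043782586404495956 yaw [ 0.284 -0.959 -0.002]
```

View pics/s16.png

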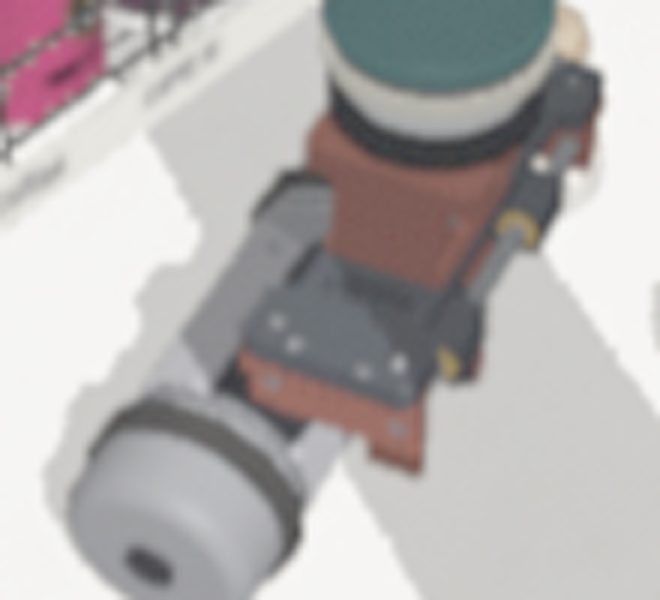

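Second click done: the ring shifted left again and forces are back to zero. Third push now.

```bash
python3 -m inch '[128,0,-2,-3,0,0,0, 128,0,-5,-7,0,0,0, 128,0,-9,-8,0,0,0, 128,0,-12,-8.5,0,0,0, 128,0,-15,-10,0,0,0]'; python3 - <<'E'
from h import *
st()
E
python3 -m inch '[128,0,-2.5,-1.5,0,0,0, 128,0,-5,-3,0,0,0, 128,0,-7.5,-4,0,0,0]'; python3 - <<'E'
from h import *
st()
c=cam("scene")
im=c["bgr"][130:230,220:330].astype(float);im=np.clip((im/255)**.45*255,0,255).astype(np.uint8)
cv2.imwrite("pics/s17.png",cv2.resize(im,None,fx=6,fy=6,interpolation=cv2.INTER_CUBIC))
E
```

```text
time: 15.18
position: [0.5288, -0.0035, 0.0475]
orientation: [0.801, -0.598, -0.002, 0.001]
contact_force: [-2.3, -1.1, 0.3]
grip_width: 0.0436
t 15.175 d 1.8 y 0.0 z 47.5 tip 25.5 F d/y/z [-2.52  0.4   0.3 ] w 0.04359462141917974 yaw [ 0.284 -0.959 -0.002]
time: 15.55
position: [0.5362, -0.0013, 0.0516]
orientation: [0.801, -0.598, -0.002, 0.001]
contact_force: [-0.4, -0.2, 0.6]
grip_width: 0.0441
t 15.55 d 9.6 y -0.0 z 51.6 tip 29.6 F d/y/z [-0.4   0.08  0.59] w 0.044103848114891334 yaw [ 0.284 -0.959 -0.002]
```

View pics/s17.png

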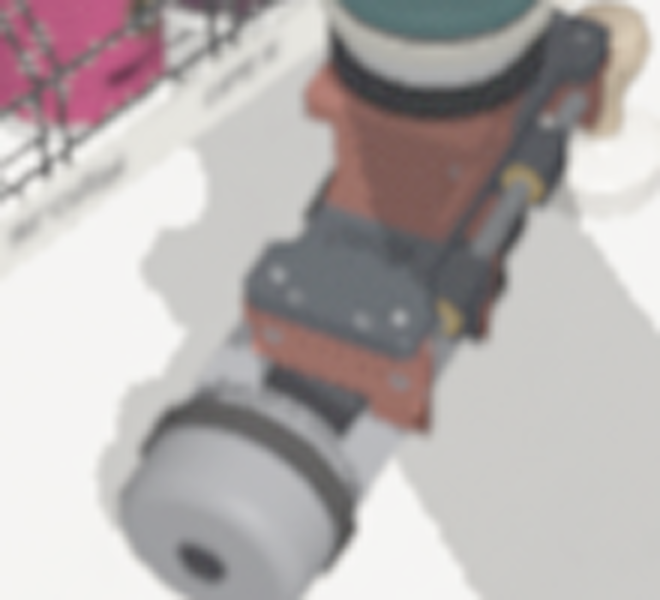

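Third click under way with force under 3 N. Continuing.

```bash
python3 -m inch '[128,0,-2.5,-1,0,0,0, 128,0,-5,-2,0,0,0, 128,0,-7.5,-3,0,0,0, 128,0,-10,-4,0,0,0]'; python3 - <<'E'
from h import *
st()
E
python3 -m inch '[128,0,-2,-1,0,0,0, 128,0,-4,-1.5,0,0,0, 128,0,-4,-1.5,0,0,0]'; python3 - <<'E'
from h import *
st()
c=cam("scene")
im=c["bgr"][130:230,220:330].astype(float);im=np.clip((im/255)**.45*255,0,255).astype(np.uint8)
cv2.imwrite("pics/s18.png",cv2.resize(im,None,fx=6,fy=6,interpolation=cv2.INTER_CUBIC))
E
```

```text
time: 16.1
position: [0.5468, 0.0016, 0.0559]
orientation: [0.801, -0.598, -0.002, 0.001]
contact_force: [0.7, -0.1, 1.0]
grip_width: 0.0435
t 16.1 d 20.6 y 0.2 z 55.9 tip 33.9 F d/y/z [0.69 0.27 1.05] w 0.04346678562219408 yaw [ 0.284 -0.959 -0.002]
time: 16.48
position: [0.5509, 0.0028, 0.0574]
orientation: [0.801, -0.598, -0.002, 0.001]
contact_force: [0.4, 0.5, 0.0]
grip_width: 0.0436
t 16.475 d 24.8 y 0.2 z 57.4 tip 35.4 F d/y/z [ 0.5  -0.37  0.05] w 0.04364301250749271 yaw [ 0.284 -0.959 -0.002]
```

View pics/s18.png

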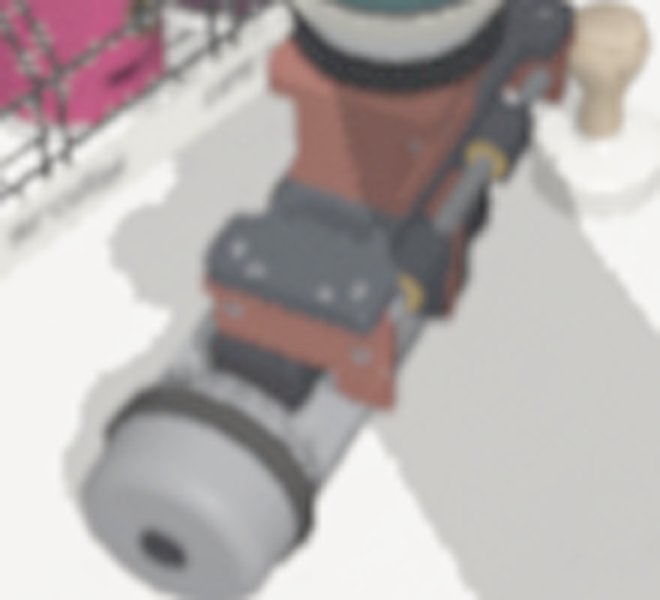

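```bash
python3 -m inch '[128,0,20,-10,0,0,0, 128,0,40,-40,0,0,0, 100,0,90,-80,0,0,-10, 60,0,140,-110,0,0,-20, 20,0,180,-110,0,0,-30, 0,0,180,-110,0,0,-40, 0,0,180,-110,0,0,-50]'; python3 - <<'E'
from h import *
st()
c=cam("scene");t=cam("top")
cv2.imwrite("pics/s19.png",cv2.resize(c["bgr"][120:270,220:400],None,fx=4,fy=4,interpolation=cv2.INTER_CUBIC))
cv2.imwrite("pics/t19.png",cv2.resize(t["bgr"][120:260,230:400],None,fx=4.5,fy=4.5,interpolation=cv2.INTER_CUBIC))
E
```

```text
time: 17.4
position: [0.3763, -0.0485, 0.1683]
orientation: [0.98, -0.201, -0.002, -0.0]
contact_force: [-0.3, -0.7, 0.3]
grip_width: 0.0869
t 17.4 d -157.1 y -0.0 z 168.3 tip 146.3 F d/y/z [-0.45  0.61  0.29] w 0.08686626994967515 yaw [ 0.919 -0.394 -0.003]
```

View pics/s19.png

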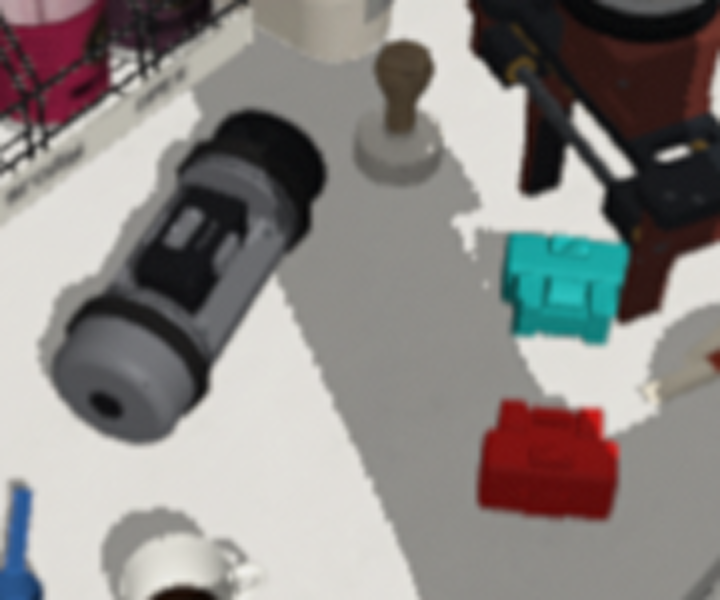

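View pics/t19.png

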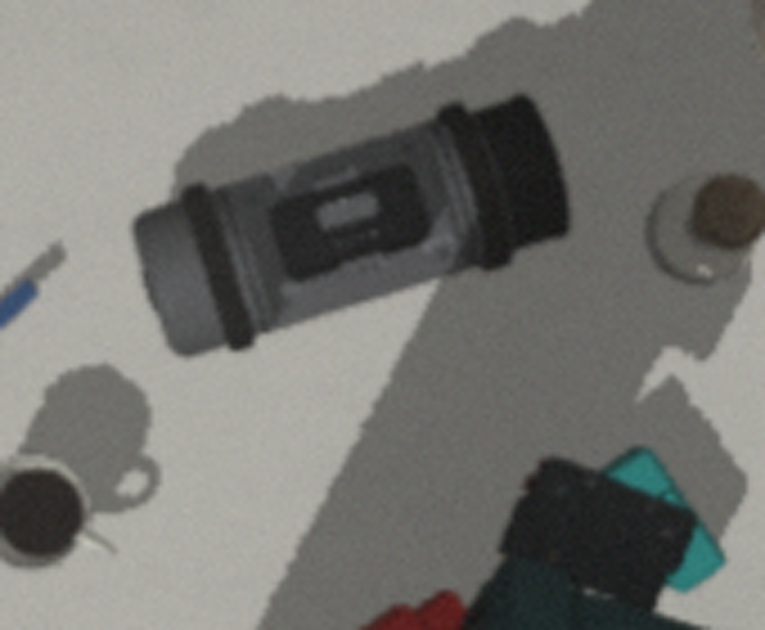

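```bash
python3 - <<'E'
from h import *
c=cam("scene");t=cam("top")
def g(im): return np.clip((im.astype(float)/255)**.5*255,0,255).astype(np.uint8)
cv2.imwrite("pics/s20.png",cv2.resize(g(c["bgr"][140:235,225:310]),None,fx=7,fy=6.3 and 7,interpolation=cv2.INTER_CUBIC)[:600])
cv2.imwrite("pics/t20.png",cv2.resize(g(t["bgr"][135:205,255:365]),None,fx=7,fy=7,interpolation=cv2.INTER_CUBIC))
E
```

```text
(no output)
```

View pics/s20.png

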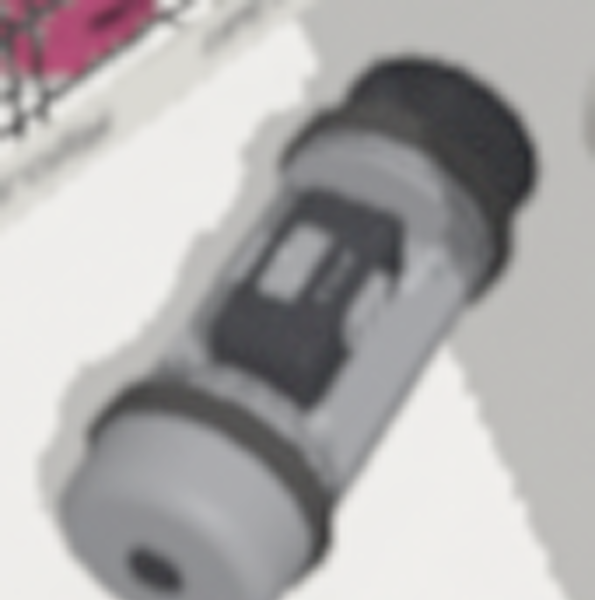

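View pics/t20.png

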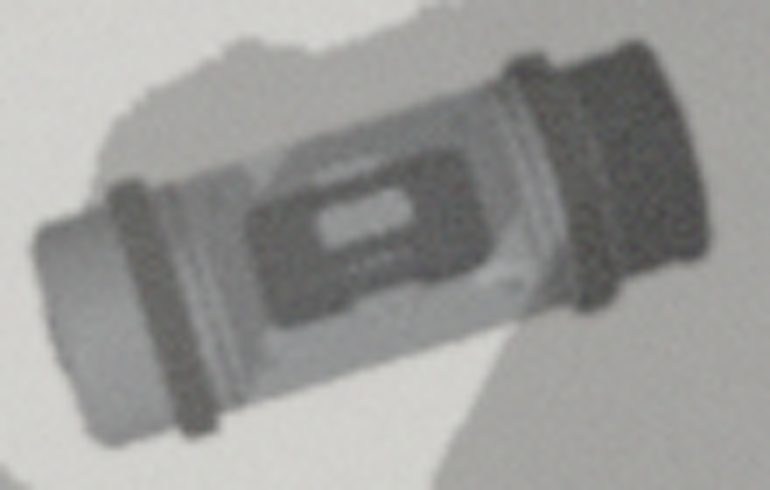

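```bash
python3 - <<'E'
from h import *
c=cam("scene");t=cam("top")
T=lambda u,v:(255+u/7-.43,135+v/7-.43)
S=lambda u,v:(225+u/7-.43,140+v/7-.43)
rm=plane(t,T(163,308),.046);rp=plane(t,T(563,183),.046)
y=(rp-rm)/np.linalg.norm(rp-rm);print(rm,rp,np.linalg.norm(rp-rm),"yaw",np.degrees(np.arctan2(y[1],y[0])),"org",rm+y*.071)
cs=[(248,210),(466,148),(494,262),(276,328)]
P=np.array([plane(t,T(*k),.082) for k in cs]);print(P,P.mean(0));print([np.linalg.norm(P[i]-P[(i+1)%4]) for i in range(4)])
e=P[1]-P[0]+P[2]-P[3];print("head yaw",np.degrees(np.arctan2(e[1],e[0])))
for a,b in(((248,210),(212,335)),((466,148),(310,190)),((276,328),(305,410)),((494,262),(400,265))): print(tri(t,T(*a),c,S(*b)))
# fingers in scene: tips
for uv in((540,192),(640,318)):
    u=(220+uv[0]/4,120+uv[1]/4)
    s=arm.observe();r=R.from_quat(s["orientation"])
    for off in(-.022,.008):print(uv,np.round(r.inv().apply(plane(c,u,s["position"][2]+off)-s["position"])*1000))
to(np.r_[P.mean(0)[:2],.168],16.5)
E
```

```text
[0.57555382 0.08532823 0.046     ] [ 0.61590618 -0.04967554  0.046     ] 0.1409054012461317 yaw -73.35870168950713 org [0.59588674 0.01730197 0.046     ]
[[ 0.60314241  0.05639727  0.082     ]
 [ 0.62241301 -0.01472723  0.082     ]
 [ 0.58506263 -0.02321883  0.082     ]
 [ 0.5645225   0.04780635  0.082     ]] [0.59378514 0.01656439 0.082     ]
[np.float64(0.07368886782387969), np.float64(0.03830349863522905), np.float64(0.07393560442315655), np.float64(0.03956389091739136)]
head yaw -74.35445383358378
(array([0.60230604, 0.05460383, 0.07329227]), np.float64(0.0054280757610641606))
(array([ 0.62297073, -0.01612045,  0.07294563]), np.float64(0.0023327326016589637))
(array([0.56619877, 0.04672517, 0.05662433]), np.float64(0.002542770147305845))
(array([ 0.5886496 , -0.02563159,  0.05236459]), np.float64(0.00024262707388656866))
(540, 192) [65. 18. 22.]
(540, 192) [41.  0. -8.]
(640, 318) [-34.  21.  22.]
(640, 318) [-54.   3.  -8.]
shift mm [ 171.6 -146.1   -0.8] len 225.0
rotvec deg [ -0.05   0.22 -40.14]
```

The grinder lies bay-up: the head top is centred at top-view (310,167), slivers of both catches show on either side, and the head measures 74x39 mm. The catch-to-catch centre is about (0.595, 0.017) with yaw 16.3°. The fingertip rays also fit the +8 mm offset. Moving above it.

```bash
python3 -m inch '[0,30,-25,0,0,0,-8, 0,60,-50,0,0,0,-16, 0,90,-76,0,0,0,-24, 0,120,-102,0,0,0,-32, 0,150,-127,0,0,0,-40, 0,172.5,-147,0,0,0,-40, 0,172.5,-147,0,0,0,-40]'; python3 - <<'E'
from h import *
st();to([.595,.017,.046],16.4)
c=cam("scene")
cv2.imwrite("pics/s21.png",cv2.resize(c["bgr"][90:240,200:380],None,fx=4,fy=4,interpolation=cv2.INTER_CUBIC))
E
```

```text
time: 18.58
position: [0.5966, 0.0176, 0.1667]
orientation: [0.99, 0.142, -0.002, -0.001]
contact_force: [-0.5, 0.4, 0.4]
grip_width: 0.0878
t 18.575 d 72.8 y -1.0 z 166.7 tip 144.7 F d/y/z [-0.39 -0.57  0.41] w 0.0877761512295937 yaw [ 0.96   0.281 -0.003]
shift mm [ -1.3   0.4 120.7] len 121.0
rotvec deg [-0.11  0.16 -0.07]
```

View pics/s21.png

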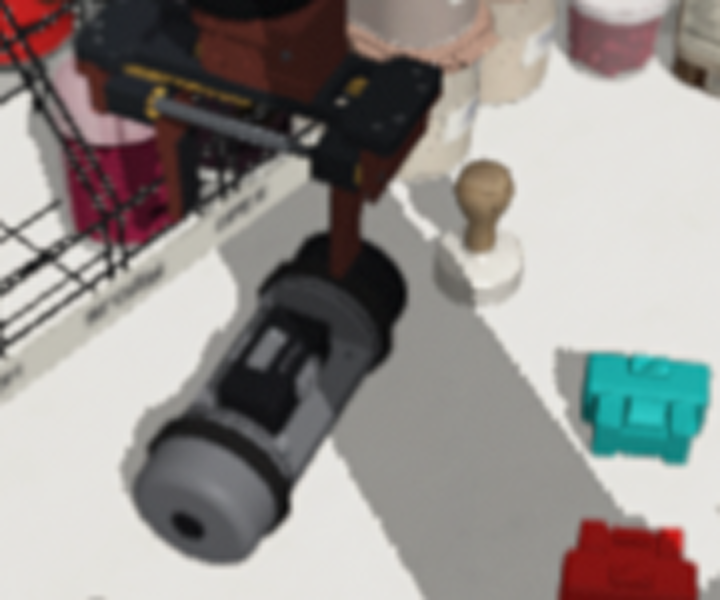

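Fingers at crop (178,215) and (345,270) straddle the head. Descending.

```bash
python3 -m inch '[0,-1,0,30,0,0,0, 0,-1.3,0.4,60,0,0,0, 0,-1.3,0.4,85,0,0,0, 0,-1.3,0.4,100,0,0,0, 0,-1.3,0.4,110,0,0,0, 0,-1.3,0.4,110,0,0,0]'; python3 - <<'E'
from h import *
st();to([.595,.017,.046],16.4)
c=cam("scene")
def g(im): return np.clip((im.astype(float)/255)**.5*255,0,255).astype(np.uint8)
cv2.imwrite("pics/s22.png",cv2.resize(g(c["bgr"][110:240,210:340]),None,fx=4.6,fy=4.6,interpolation=cv2.INTER_CUBIC))
E
```

```text
time: 19.38
position: [0.5925, 0.0166, 0.0563]
orientation: [0.99, 0.142, -0.003, -0.001]
contact_force: [0.7, 0.7, -0.1]
grip_width: 0.0881
t 19.375 d 68.7 y -1.1 z 56.3 tip 34.3 F d/y/z [ 0.84 -0.48 -0.08] w 0.08805616624848481 yaw [ 0.96   0.281 -0.005]
shift mm [ 2.5  0.3 10.3] len 11.0
rotvec deg [-0.15  0.31 -0.08]
```

View pics/s22.png

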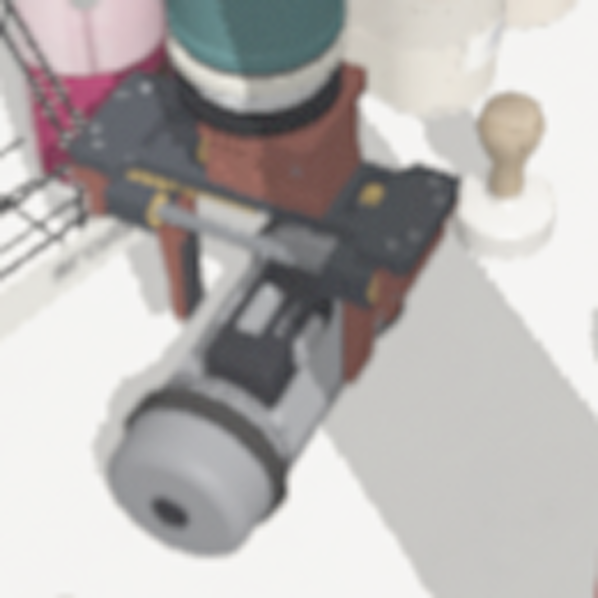

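The fingers stand clear on both sides, tips at (185,310) and (355,375). Final descent, then close.

```bash
python3 -m inch '[0,1.5,0.2,5,0,0,0, 0,2.5,0.3,9,0,0,0, 0,2.5,0.3,9,0,0,0, 60,2.5,0.3,9,0,0,0, 100,2.5,0.3,9,0,0,0, 110,2.5,0.3,9,0,0,0]'; python3 - <<'E'
from h import *
st()
E
python3 -m inch '[130,0,0,0,0,0,0, 150,0,0,0,0,0,0, 180,0,0,0,0,0,0, 255,0,0,0,0,0,0, 255,0,0,0,0,0,0, 255,0,0,0,0,0,0, 255,0,0,0,0,0,0]'; python3 - <<'E'
from h import *
st()
c=cam("scene")
def g(im): return np.clip((im.astype(float)/255)**.5*255,0,255).astype(np.uint8)
cv2.imwrite("pics/s23.png",cv2.resize(g(c["bgr"][110:240,210:340]),None,fx=4.6,fy=4.6,interpolation=cv2.INTER_CUBIC))
E
```

```text
time: 20.18
position: [0.5956, 0.017, 0.0479]
orientation: [0.99, 0.142, -0.002, -0.001]
contact_force: [0.6, 0.5, -0.5]
grip_width: 0.0611
t 20.175 d 71.8 y -0.7 z 47.9 tip 25.9 F d/y/z [ 0.7  -0.33 -0.52] w 0.06109924081532035 yaw [ 0.96   0.281 -0.004]
time: 21.05
position: [0.5955, 0.017, 0.048]
orientation: [0.99, 0.142, -0.002, -0.001]
contact_force: [-1.5, 1.1, 4.5]
grip_width: 0.0401
t 21.05 d 71.7 y -0.7 z 48.0 tip 26.0 F d/y/z [-1.18 -1.46  4.51] w 0.04014009375324375 yaw [ 0.96   0.281 -0.004]
```

View pics/s23.png

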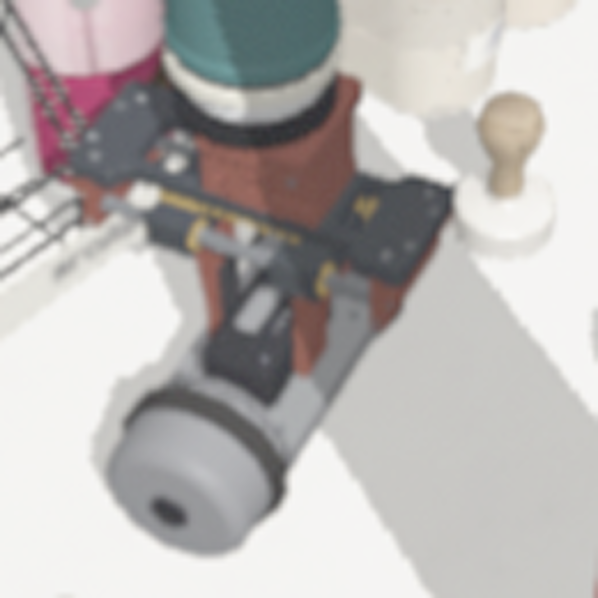

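Grip width is 40 mm, so both catches are in, and the grinder hasn't moved. I lift slowly and watch the force.

```bash
python3 -m inch '[255,0,0,0,0,0,0, 255,0,0,-2,0,0,0, 255,0,0,-4,0,0,0, 255,0,0,-6,0,0,0, 255,0,0,-8,0,0,0, 255,0,0,-8,0,0,0]'; python3 - <<'E'
from h import *
st()
c=cam("scene")
def g(im): return np.clip((im.astype(float)/255)**.5*255,0,255).astype(np.uint8)
cv2.imwrite("pics/s24.png",cv2.resize(g(c["bgr"][110:240,210:340]),None,fx=4.6,fy=4.6,interpolation=cv2.INTER_CUBIC))
E
```

```text
time: 21.85
position: [0.5958, 0.017, 0.0562]
orientation: [0.99, 0.142, -0.002, -0.001]
contact_force: [-0.3, -0.2, -1.1]
grip_width: 0.0398
t 21.85 d 71.9 y -0.7 z 56.2 tip 34.2 F d/y/z [-0.33  0.12 -1.09] w 0.03978977349144146 yaw [ 0.96   0.281 -0.004]
```

View pics/s24.png

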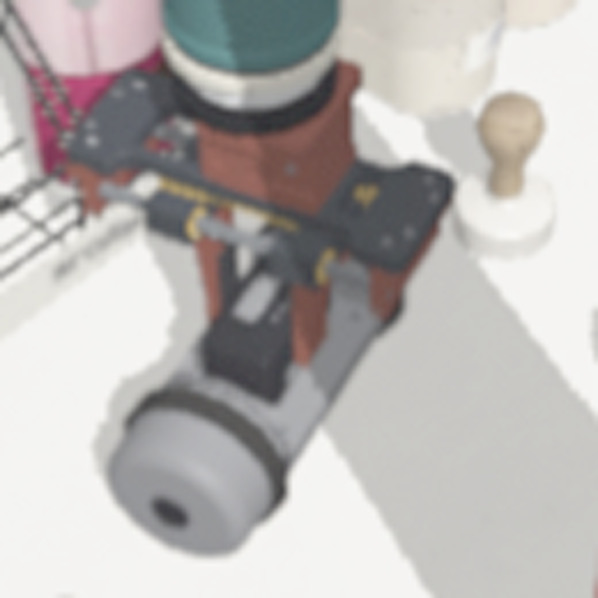

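The load is about 1–2 N, the battery's weight alone, and the grinder stays put (hole at (170,512)). Lifting on to about 100 mm.

```bash
python3 -m inch '[255,0,0,-4,0,0,0, 255,0,0,-10,0,0,0, 255,0,0,-18,0,0,0, 255,0,0,-28,0,0,0, 255,0,0,-40,0,0,0, 255,0,0,-52,0,0,0, 255,0,0,-64,0,0,0, 255,0,0,-76,0,0,0, 255,0,0,-86,0,0,0, 255,0,0,-92,0,0,0, 255,0,0,-92,0,0,0, 255,0,0,-92,0,0,0]'; python3 -m inch '[255,0,0,0,0,0,0, 255,0,0,0,0,0,0, 255,0,0,0,0,0,0, 255,0,0,0,0,0,0]'; python3 - <<'E'
from h import *
st()
c=cam("scene");t=cam("top")
def g(im): return np.clip((im.astype(float)/255)**.5*255,0,255).astype(np.uint8)
cv2.imwrite("pics/s25.png",cv2.resize(g(c["bgr"][80:240,200:360]),None,fx=3.7,fy=3.7,interpolation=cv2.INTER_CUBIC))
cv2.imwrite("pics/t25.png",cv2.resize(g(t["bgr"][110:260,190:420]),None,fx=3.4,fy=3.4,interpolation=cv2.INTER_CUBIC))
E
```

```text
time: 23.4
position: [0.5957, 0.0169, 0.1477]
orientation: [0.99, 0.142, -0.003, -0.001]
contact_force: [-0.9, 1.0, -2.3]
grip_width: 0.0397
time: 23.9
position: [0.5957, 0.0169, 0.1477]
orientation: [0.99, 0.142, -0.003, -0.001]
contact_force: [-0.3, 0.0, -1.6]
grip_width: 0.0401
t 23.9 d 71.9 y -0.6 z 147.7 tip 125.7 F d/y/z [-0.25 -0.09 -1.61] w 0.040077402523715985 yaw [ 0.96   0.281 -0.005]
```

View pics/s25.png

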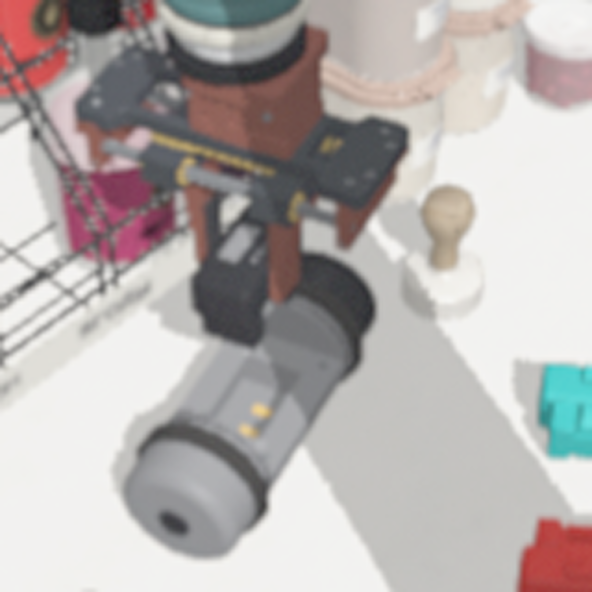

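View pics/t25.png

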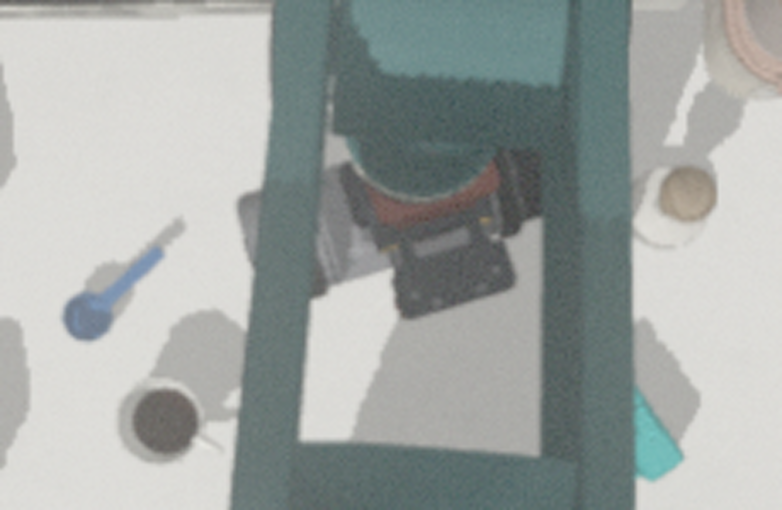

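The battery, crop (235,300), hangs level above the open bay, whose gold contacts show at (255,420). The scoop, cup and tamper sit where they started. Handing in.

```bash
python3 - <<'E'
from h import *
print(arm.job_done());st()
E
```

```text
the job is handed in; nothing more can be done
None
the job is handed in; nothing more can be done
```

The battery is out and the job is handed in at about 24 s. I rolled the grinder three clicks away by pushing on the battery head. I then squeezed both catches and drew the battery straight up about 100 mm; the robot is holding it there.

**Last checks**
- The grip width is 40 mm, which means each catch is in by about 5 mm.
- The load on the tool is about 1.6 N, which is the battery's weight alone.
- The battery hangs level over the open bay, with its catches at about 0.17 m by calculation.
- The grinder stayed bay-up on the worktop, and the cup, tamper and scoop look unmoved in the pictures.

**What disagreed**
- **Tool length:** the fingertips are about 30 mm higher than the stated tool geometry says. My first two pushes passed over the head without touching it. I confirmed the offset by touching the worktop and used it from then on.
- **Force in that touch:** it briefly pressed the fingertips on the worktop with about 63 N. That is under the 120 N wrist limit. It is above the 40 N limit for the arm and gripper body, which I took not to cover the fingers.
- **Verdict and last reading:** the hand-in reports no verdict, and no reading was possible after it, so the final second is unchecked.

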